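# Measure an aluminium tube block on the bench height gauge

## Task

We need the height of the aluminium tube block before it goes on the pipetting robot. First lay it flat on the height gauge's table, long side flush against the fence, with the middle of its plain undrilled end under the gauge foot, and let go of it while the foot is still up. Then bring the gauge head gently down until the foot stands on the block and the needle points into the green sector at the top of the dial, never running the foot to the end of its travel, and leave it standing there without disturbing the things round about.

Things in the scene. Friction and masses are not known exactly. Their poses are not given: they have to be found in the camera images.
- gauge: Bench height gauge, heavy, fixed. Origin: on the bench straight below the foot; x points to the fence, y to the column, z up. Grey base plate x -62 to 62, y -115 to 175, its top at z 24 mm. Bright column, 26 mm thick, at y 140, 296 mm high. On the base a bright steel work table, x -30 to 34, y -111 to 23; the last user set its height, which is NOT reported: its top is between z 40 and 52 mm.
- fence_line (a point): Point of the base's top (z 24 mm) straight below the middle of the fence face. The fence is a dark steel strip fixed along the table's far (+x) edge: its face is the plane x = 23 mm of the gauge, from y -111 to 23 mm, and it stands 14 mm above the table top, whatever the table's height. Block laid flush: its long side in this plane.
- head_knob (a point): Middle of the black knob on the gauge head: 24 mm thick, 34 mm tall, upright; its top is 16 mm above this point, the arm 27 mm below. Take it from above, closing along the gauge's x: the dial case (58 mm wide, 20 mm thick, facing the robot) begins 33 mm away in -y, the column's collar 53 mm away in +y. The head slides on the column, is stiff (9 N) and stays where left.
- gauge_head (a joint): How far the gauge head has been lowered from its highest position, m, 0 to 0.105; grows downward. At 0 the knob point is 241 mm above the bench.
- foot_tip (a point): Middle of the flat underside of the gauge foot, a steel pad 12 mm across on a sprung rod that comes out of the stem under the dial. With the foot fully out this point is 88 mm below the knob point (and 62 mm from it in the gauge's -y).
- gauge_foot (a joint): How far the foot is pushed up into the head, m, 0 (fully out) to 0.024 (end of its travel), against a spring of 1.7 N at 0 and 4.5 N at the end. The red needle turns with it, clockwise: lower left at 0, straight up at 0.012, lower right at 0.024; the green sector is 0.009 to 0.015.
- tube_block: Aluminium tube block, loose, lying flat, wells up: 46 (x) by 160 (y) mm, some 40 mm tall (its exact height is what is to be measured), about 0.6 kg. Origin: middle of its underside. Five wells 18 mm wide run along y from -75 to 39 mm; from y 39 to 80 mm it is plain and undrilled, the middle of that end is at y = 60. That end comes under the foot, so the block's y must point to the column.
- tip_box_a: Light blue pipette-tip box with clear lid, 105 x 125 x 104 mm; a bystander. Origin under its middle.
- rack_green: Red tube rack with yellow-green microtubes, 223 x 76 x 53 mm, long along its x; a bystander. Origin under its middle.
- weigh_boat: White hexagonal weighing dish, 62 x 72 x 10 mm; a bystander. Origin under its middle.
- petri_1: Lower of two stacked clear dishes, 72 mm across, 14 mm high; a bystander. Origin under its middle.
- petri_2: Upper of the two stacked clear dishes, 72 mm across, 14 mm high; a bystander. Origin under its middle.

How it is judged:
By the outcome, as a careful person would: the job done as asked, in the order asked, and still so for the second after the job is handed in, with the robot touching nothing.
It also fails if it takes over 64 s, if anything falls off the work surface, if the arm or the gripper's body presses on something with over 40 N, if the wrist force passes 120 N, or if a joint passes its speed limit or range.

## Robot

A 6-joint arm with a two-finger parallel gripper is mounted at the origin on a cart in front of the work surface, level with it; the furniture and walls round the work are solid. World frame = base frame: x ahead of the robot, y to its left, z up, the work surface at z = 0. Lengths are in mm, angles in rad, forces in N, time in s.
With the tool pointing down it reaches from about 275 to 750 mm from the base axis. Payload 10.2 kg.
Tool frame: the origin (TCP) lies between the finger pads; the fingertips stand 8 mm ahead of it and the grasp point (between the pads) lies 11 mm behind it; z points along the fingers, x is the direction in which the jaws open and shut, and the axes are right-handed (so a half turn about z gives the same grasp; the last joint's range is limited). The gripper opens to 85 mm and grips with 20 to 120 N. Pads are 22 mm wide; open, the fingers measure 114 mm over their backs; the gripper's body (76 mm by 85 mm) begins 54 mm behind the grasp point. The pads swing forward as they close: fully open they stand 13 mm farther back than shut.
Start: joints at [-1.511, 0.313, 1.498, -0, 1.331, -0.223], TCP at [146.486, -504.156, 216.794] pointing down, gripper open.
Joint ranges: [-2.94, 2.94], [-0.97, 2.17], [0.19, 2.56], [-1.23, 4.37], [0.02, 3.11], [-2.88, 2.88]. Speed limits (rad/s): [2.39, 2.39, 3.01, 3.14, 3.14, 3.14].

## Interface

Orientations are given as a unit quaternion [w, x, y, z].
In Python, from rig import sense, eyes, ctrl gives the robot as it stands.
- The arm moves only by the tool move_arm, never from a script. Its argument "rows" is a list that holds one entry, the list of rows, each a list of 5 numbers: the shift along the tool's x, y, z in mm, then the turn about the tool's z in units of 6 degrees (1.0 is 6 degrees), then the gripper command: -1 is shut, 1 is fully open, values between are in proportion. In form: [[[dx, dy, dz, roll, jaw], ...]]. A call has 1 to 12 rows; each row is the pose to reach, as a shift and turn from the pose measured when the call began, along the tool's axes at that moment; what a row does not reach only later rows make up. A row lasts 1/8 s, in which the tool goes at most 62.5 mm and 10.7 degrees, less where a joint would pass 70% of its speed; a pose out of reach is approached as far as the arm can. A call with a gripper value outside its range is refused whole. The fingers move at their own pace and stop on an object; "squeeze" is the grip in N (left out, the last holds). Time passes only in rows, so rows that repeat a pose let the fingers close. It gives the time, the measured TCP pose, the force and the opening at its end, in the units of the state.
- sense(): the state, without advancing time (a new reading comes with each control period).
- eyes.capture(name): name is "scene" or "top" or "wrist"; returns a dict with "color" (480x640x3 uint8, blue, green, red), "vertical_fov" (degrees; the focal length in pixels is half the picture's height over the tangent of half this angle, whatever the lens; pixels are square), "cx", "cy" (the principal point, pixels), "xyz" and "attitude" of the camera in the world. Camera axes: x right, y down, z forward; pixel columns grow to the right and rows downward; lengths in mm; the calibration is good to about 2 mm. A picture is of the moment at which its call begins. There is no depth.
- ctrl.finish_job(): hands the job in, once; it reports no verdict.
The state is a dict: "time_s": time; "joints": joint angles; "dq": joint speeds; "tau": joint torques, N m; "eef_pos": TCP position; "ee_rot": TCP orientation; "force": force on the tool from outside, world axes, zero at the start; "wrist_torque": the same for the moment, N m; "grip_width": opening from 0.0 (shut) to 1.0 (fully open).
Only numpy, scipy, OpenCV 4.12 (cv2) and the standard library are available. Lean on these libraries where they do the work, as an engineer would, in place of code of your own. Each camera call takes 0.05 s, during which the arm holds its last target. There are 200 camera calls.

## Working session

There is one attempt and no reset: what is moved stays moved. The work goes in short steps, Python scripts to look and compute and a tool call to move; the robot and the scene stay as the last step left them, time stands still between calls to the robot, and variables do not carry over. Pictures are saved under pics/ and viewed, about 8 in all and at most 12, crops included, and the job is handed in when it is done.

Besides the shell and the picture viewer there is one more tool, called as name([rows], argument=value, ...), one row to a line, values as JSON. move_arm: Moves the arm, as the interface text tells. Its arguments: {"type":"object","properties":{"rows":{"type":"array","items":{"type":"array","items":{"type":"array","items":{"type":"number"}}}},"squeeze":{"type":"number"}},"required":["rows"]}

```bash
mkdir -p pics
cat > h.py <<'E'
import cv2,numpy as np
from rig import sense,eyes,ctrl
from scipy.spatial.transform import Rotation as R
import pickle
def cap(n,f):
    c=eyes.capture(n); cv2.imwrite(f'pics/{f}.png',c['color']); pickle.dump(c,open(f'pics/{f}.pkl','wb')); return c
def load(f): return pickle.load(open(f'pics/{f}.pkl','rb'))
def cam(c):
    a=np.array(c['attitude'],float)
    M=a if a.shape==(3,3) else R.from_quat(a[[1,2,3,0]]).as_matrix()
    return M,np.array(c['xyz'],float),240/np.tan(np.radians(c['vertical_fov'])/2)
def ray(c,u,v,z):
    M,p,f=cam(c); d=M@np.array([(u-c['cx'])/f,(v-c['cy'])/f,1]); return p+d*(z-p[2])/d[2]
def proj(c,P):
    M,p,f=cam(c); q=M.T@(np.array(P,float)-p); return np.array([c['cx']+f*q[0]/q[2],c['cy']+f*q[1]/q[2]])
E
python3 - <<'E'
from h import *
for n in ("top","scene"):
    c=cap(n,n+"0"); print(c['xyz'],c['attitude'],c['vertical_fov'],c['cx'],c['cy'])
print(sense())
E
```

```text
[ 319.78646246  118.50887471 1276.20939899] [-0.06155362  0.7086108  -0.70110436  0.05034443] 47.41058562909506 316.4775780406378 233.22977950094707
[199.14202442 650.76424738 836.77591366] [ 0.08289183 -0.22267448  0.90849676 -0.34377124] 53.89613267292941 310.64890256572465 230.22327782900018
{'time_s': 0.1, 'joints': array([-1.51141142e+00,  3.13434845e-01,  1.49833470e+00,  3.10349645e-05,
        1.33100577e+00, -2.23367644e-01]), 'dq': array([-0.00106083, -0.00183533, -0.00107421,  0.00018558,  0.00047742,
       -0.00060082]), 'tau': array([ 3.24509136e-03, -4.12894893e+01, -2.60139585e+01, -1.01889891e-04,
        3.00638567e-03,  2.21890453e-06]), 'eef_pos': array([ 146.47331125, -503.90857439,  216.28137963]), 'ee_rot': array([-4.60723639e-04,  7.99685067e-01, -6.00419390e-01, -3.70991092e-04]), 'force': array([0.43674788, 0.36090549, 0.38356252]), 'wrist_torque': array([0.0130521 , 0.05642666, 0.04828525]), 'grip_width': 1.0014483086893065}
```

View pics/top0.png

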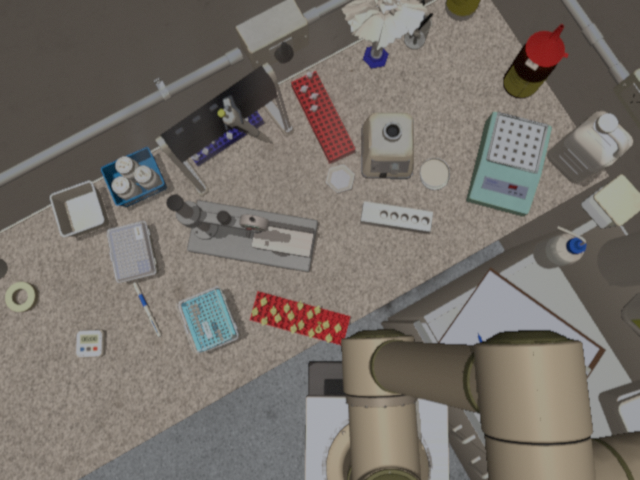

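View pics/scene0.png

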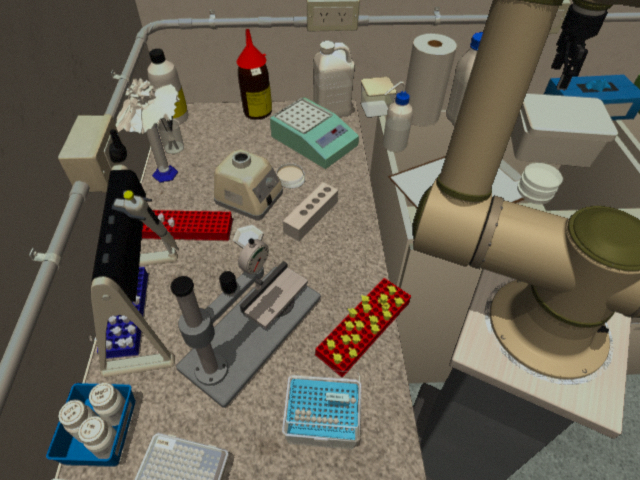

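The top view shows the block at about (397,216), with its plain end (left) already towards the column. The gauge base is at about (255,236), its column at about (200,225).

Run:
```python
import cv2,numpy as np
t=cv2.imread('pics/top0.png');s=cv2.imread('pics/scene0.png')
a=cv2.resize(t[185:275,175:445],(800,267),interpolation=cv2.INTER_CUBIC)
b=cv2.resize(s[180:400,170:350],(270,330),interpolation=cv2.INTER_CUBIC)
b=cv2.resize(s[230:400,170:350],(352,333),interpolation=cv2.INTER_CUBIC)
d=cv2.resize(t[190:275,235:325],(353,333),interpolation=cv2.INTER_CUBIC)
o=np.zeros((600,800,3),np.uint8);o[:267]=a;o[267:,:352]=b;o[267:,400:753]=d
cv2.imwrite('pics/c1.png',o)
```

```text
(no output)
```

View pics/c1.png

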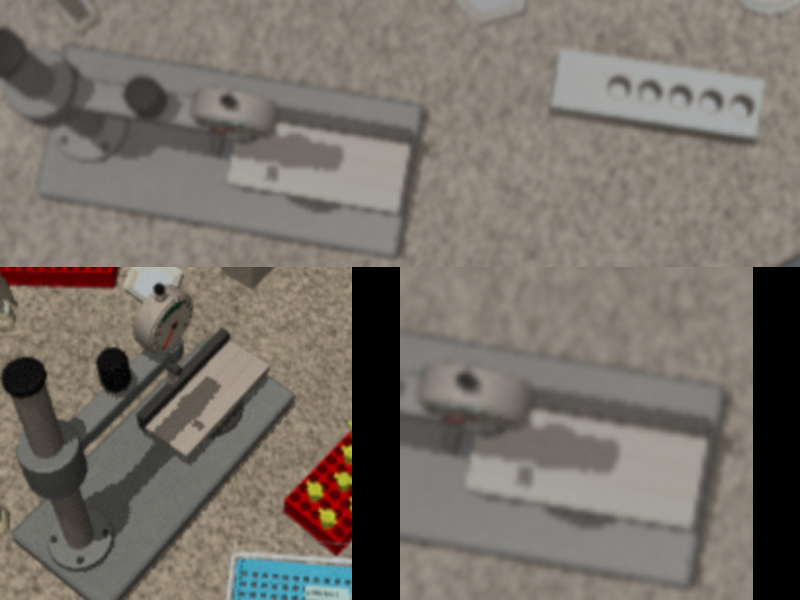

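Base-top corners in the crop are (68,45), (423,104), (400,255) and (38,195). Block top corners are (560,49), (765,79), (757,132) and (552,106). The fence is on the upper side.

```bash
cat > fit.py <<'E'
from h import *
from scipy.optimize import least_squares
t=load('top0');s=load('scene0')
def fit(model,obs):
    def res(p):
        c,sn=np.cos(p[2]),np.sin(p[2]); r=[]
        for c0,P,uv in obs:
            W=[p[0]+c*P[0]-sn*P[1],p[1]+sn*P[0]+c*P[1],P[2]]
            r+=list(proj(c0,W)-uv)
        return r
    o=least_squares(res,model,x_scale=[100,100,1]); return o.x,np.round(o.fun.reshape(-1,2),1)
E
python3 - <<'E'
from fit import *
A=lambda u,v:np.array([175+u/2.963,185+v/2.963]); B=lambda u,v:np.array([170+u/1.956,230+v/1.956])
obs=[(t,(62,175,24),A(68,45)),(t,(62,-115,24),A(423,104)),(t,(-62,-115,24),A(400,253)),(t,(-62,175,24),A(38,195)),
(s,(-62,-115,24),B(294,398)),(s,(62,175,24),B(15,535))]
p0=ray(t,255,236,24);print(p0)
for th in (0,1.5,3,-1.5):
  x,f=fit([p0[0],p0[1],th],obs)
  if abs(f).max()<8: print('gauge',x,f.tolist())
for z in (40,):
  ob=[(t,(23,80,z),A(560,49)),(t,(23,-80,z),A(765,79)),(t,(-23,-80,z),A(757,132)),(t,(-23,80,z),A(552,106))]
  q0=ray(t,397,216,40)
  for th in (0,1.5,3,-1.5):
    x,f=fit([q0[0],q0[1],th],ob)
    if abs(f).max()<8: print('block',x,f.tolist())
print(R.from_quat(np.array(sense()['ee_rot'])[[1,2,3,0]]).as_matrix().round(3))
print('rack',[ray(t,*q,53).round() for q in ((258,292),(350,317))],'boat',ray(t,340,178,10).round(), 'blue',ray(t,210,320,104))
E
```

```text
[511.87547847 282.31914798  24.        ]
block [ 5.59389671e+02 -4.55326614e+01 -1.31582528e-01] [[-0.1, -0.2], [-0.2, -0.8], [0.3, 0.9], [-0.0, 0.0]]
block [ 5.59389671e+02 -4.55326614e+01 -1.31582520e-01] [[-0.1, -0.2], [-0.2, -0.8], [0.3, 0.9], [-0.0, 0.0]]
block [559.38967057 -45.53266135   6.15160278] [[-0.1, -0.2], [-0.2, -0.8], [0.3, 0.9], [-0.0, 0.0]]
block [ 5.59389671e+02 -4.55326614e+01 -1.31582531e-01] [[-0.1, -0.2], [-0.2, -0.8], [0.3, 0.9], [-0.0, 0.0]]
[[ 0.279 -0.96  -0.   ]
 [-0.96  -0.279  0.001]
 [-0.001 -0.    -1.   ]]
rack [array([381., 268.,  53.]), array([328.,  63.,  53.])] boat [656.  85.  10.] blue [318.16687814 362.27205753 104.        ]
```

Run:
```python
from fit import *
A=lambda u,v:np.array([175+u/2.963,185+v/2.963]); B=lambda u,v:np.array([170+u/1.956,230+(v-267)/1.956])
obs=[(t,(62,175,24),A(68,45)),(t,(62,-115,24),A(423,104)),(t,(-62,-115,24),A(400,253)),(t,(-62,175,24),A(38,195)),
(s,(-62,-115,24),B(294,398)),(s,(62,175,24),B(15,535))]
for o in (obs[:4],obs):
  x,f=fit([550,250,-.1],o); print('gauge',x,f.tolist())
g=x
def W(P,g=g): c,q=np.cos(g[2]),np.sin(g[2]); return np.array([g[0]+c*P[0]-q*P[1],g[1]+q*P[0]+c*P[1],P[2]])
# table height from corner (-30,-111) & (-30,23) in top and scene
for h in (40,44,48,52):
  print(h,[(proj(t,W((x,y,h)))).round(1).tolist() for x,y in ((-30,-111),(-30,23))],[(proj(s,W((x,y,h)))).round(1).tolist() for x,y in ((-30,-111),(-30,23))])
print('knob',[proj(t,W((0,62,257-d))).round(1).tolist() for d in (0,30,60)],[proj(s,W((0,62,257-d))).round(1).tolist() for d in (0,30,60)])
print('coltop',proj(t,W((0,140,296))),proj(s,W((0,140,296))))
print('obs', A(231,183),A(402,211),'scene',B(178,457),B(268,374),'knob',A(146,95),B(112,352),'col',A(5,45))
```

```text
gauge [ 5.09398610e+02  2.57069211e+02 -1.51991562e-01] [[-0.6, -0.6], [1.3, -1.1], [0.3, 1.1], [-1.0, 0.4]]
gauge [ 5.07386224e+02  2.59076604e+02 -1.52922795e-01] [[-1.5, 0.2], [0.4, -0.2], [-0.6, 2.0], [-1.9, 1.2], [1.7, -4.3], [-2.6, -1.1]]
40 [[309.8, 257.6], [251.9, 248.2]] [[308.3, 281.9], [266.4, 328.6]]
44 [[309.7, 257.4], [251.7, 247.9]] [[308.3, 280.7], [266.3, 327.5]]
48 [[309.7, 257.2], [251.5, 247.7]] [[308.3, 279.6], [266.2, 326.4]]
52 [[309.6, 257.0], [251.3, 247.5]] [[308.3, 278.5], [266.0, 325.3]]
knob [[219.7, 214.5], [222.6, 217.5], [225.4, 220.3]] [[225.6, 265.1], [228.1, 276.6], [230.4, 287.4]]
coltop [174.17608256 203.76602496] [183.14638566 284.21996401]
obs [252.96152548 246.76172798] [310.67330408 256.21160985] scene [261.00204499 327.13701431] [307.01431493 284.70347648] knob [224.27438407 217.06209922] [227.2597137  273.45603272] col [176.68747891 200.18731016]
```

move_arm([
  [[0,0,-50,0,1],[-306,-516,-50,-11,1],[-306,-516,-50,-11,1],[-306,-516,-50,-11,1],[-306,-516,-50,-11,1],[-306,-516,-50,-11,1],[-306,-516,-50,-11,1],[-306,-516,-50,-11,1],[-306,-516,-50,-11,1],[-306,-516,-50,-11,1],[-306,-516,-50,-11,1],[-306,-516,-50,-11,1]],
])

```text
time_s: 1.6
eef_pos: [557.4, -64.2, 265.8]
ee_rot: [-0.001, 0.998, -0.066, -0.001]
force: [0.0, -0.1, 0.3]
grip_width: 1.001
```

Run:
```python
from h import *
c=cap("wrist","w1"); s=sense();print(s['time_s'],s['eef_pos'],R.from_quat(np.array(s['ee_rot'])[[1,2,3,0]]).as_matrix().round(3).tolist(),s['joints'].round(2)); print(c['xyz'],c['vertical_fov'],cam(c)[0].round(2).tolist())
b=[559.39,-45.53,-.1316]
for x,y in ((23,80),(23,-80),(-23,-80),(-23,80)):
  C,S=np.cos(b[2]),np.sin(b[2]);print(proj(c,[b[0]+C*x-S*y,b[1]+S*x+C*y,40]).round())
```

```text
1.65 [556.67839642 -65.46992809 266.08533232] [[0.991, -0.134, -0.001], [-0.134, -0.991, 0.001], [-0.002, -0.001, -1.0]] [-0.33  0.36  1.3   0.    1.48 -0.19]
[567.70312022  10.97521467 423.17384824] 66.17995706717215 [[0.99, -0.13, -0.04], [-0.13, -0.95, -0.29], [-0.0, 0.3, -0.96]]
[338. 103.]
[335. 258.]
[293. 258.]
[290. 103.]
```

View pics/w1.png

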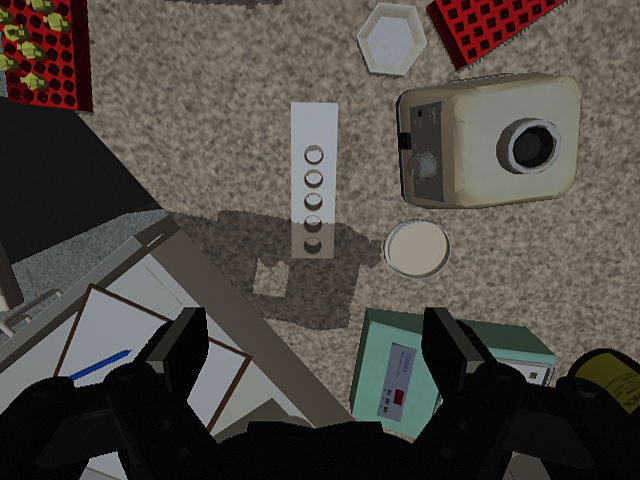

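The wrist view shows the block corners at (291,102), (338,102), (334,258) and (291,258), within about 1 px of the prediction. The petri stack begins about 68 px right of the block's centre, so I'll go down with the jaws part open.

move_arm([
  [[0,0,60,0,0.5],[0,0,120,0,0.5],[0,0,170,0,0.5],[0,0,205,0,0.5],[0,0,225,0,0.5],[0,0,240,0,0.5],[0,0,240,0,0.5],[0,0,240,0,0],[0,0,240,0,-0.3],[0,0,240,0,-0.3],[0,0,240,0,-0.3],[0,0,240,0,-0.3]],
], squeeze=70)

```text
time_s: 3.15
eef_pos: [556.9, -65.4, 27.1]
ee_rot: [-0.0, 0.998, -0.067, 0.0]
force: [-1.3, 0.4, 5.8]
grip_width: 0.355
```

Run:
```python
from h import *
c=cap("wrist","w2"); s=cap("scene","s2"); st=sense();print(st['grip_width'],st['eef_pos'],st['force'])
o=np.zeros((480,800,3),np.uint8);o[:,:480]=cv2.resize(c['color'],(480,360)).repeat(1,0) if 0 else cv2.copyMakeBorder(cv2.resize(c['color'],(480,360)),0,120,0,0,cv2.BORDER_CONSTANT)
o[:320,480:]=cv2.resize(s['color'][150:310,230:390],(320,320),interpolation=cv2.INTER_CUBIC)
cv2.imwrite('pics/c2.png',o)
```

```text
0.3504911577351582 [556.91040616 -65.36261756  27.09700698] [-1.44939611 -0.03414396  6.45236236]
```

View pics/c2.png

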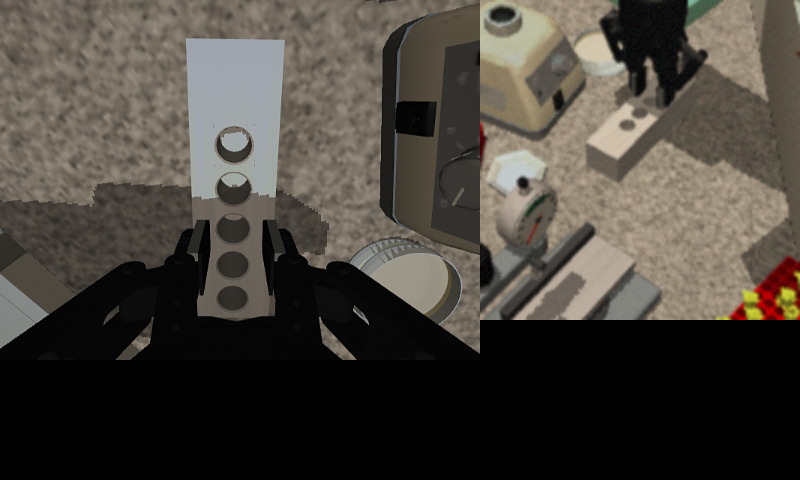

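The wrist view shows the pads straddling the block at about (203,255) and (268,255), near contact. I'll close firmly, then lift a little.

move_arm([
  [[0,0,0,0,-1],[0,0,0,0,-1],[0,0,0,0,-1],[0,0,-10,0,-1],[0,0,-25,0,-1],[0,0,-40,0,-1],[0,0,-40,0,-1]],
], squeeze=80)

```text
time_s: 4.12
eef_pos: [557.6, -65.6, 68.7]
ee_rot: [0.0, 0.998, -0.067, 0.001]
force: [-0.9, 0.2, -0.3]
grip_width: 0.001
```

Run:
```python
from h import *
c=cap("wrist","w3"); s=cap("scene","s3"); st=sense();print(st['grip_width'],st['eef_pos'],st['force'])
o=np.zeros((480,800,3),np.uint8);o[:360,:480]=cv2.resize(c['color'],(480,360))
o[:320,480:]=cv2.resize(s['color'][150:310,230:390],(320,320),interpolation=cv2.INTER_CUBIC)
cv2.imwrite('pics/c3.png',o)
```

```text
-0.0012041927146598992 [556.79921921 -65.37229919  67.11621129] [ 0.48796861  0.00308557 -0.43855998]
```

View pics/c3.png

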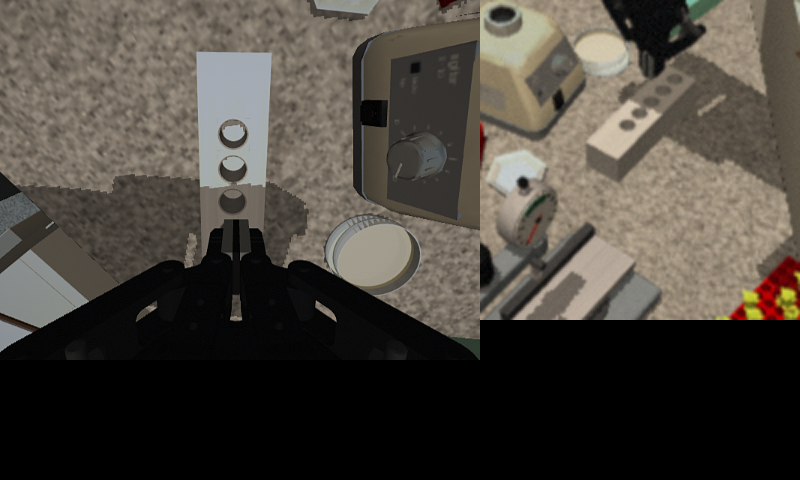

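The grasp slipped off the top, so the part-open tips sit higher than I assumed. I'll touch the block top with the shut tips to measure the real tip height.

move_arm([
  [[0,0,10,0,-1],[0,0,17,0,-1],[0,0,19,0,-1],[0,0,21,0,-1],[0,0,21,0,-1]],
])

```text
time_s: 4.85
eef_pos: [556.8, -65.3, 46.1]
ee_rot: [-0.0, 0.998, -0.067, 0.0]
force: [-0.0, 1.1, 0.2]
grip_width: -0.001
```

move_arm([
  [[0,0,2,0,-1],[0,0,4,0,-1],[0,0,5,0,-1],[0,0,6,0,-1],[0,0,6,0,-1]],
])

```text
time_s: 5.48
eef_pos: [556.8, -65.3, 40.0]
ee_rot: [-0.0, 0.998, -0.067, 0.0]
force: [-0.4, 0.7, -0.2]
grip_width: 0.004
```

No contact at TCP z 40, so the tips are higher than stated (or over a well). I'll regrasp deeper.

move_arm([
  [[0,0,-35,0,-1],[0,0,-35,0,0.6],[0,0,-35,0,0.6],[0,0,-35,0,0.6],[0,0,-10,0,0.6],[0,0,15,0,0.6],[0,0,24,0,0.6],[0,0,24,0,0],[0,0,24,0,-1],[0,0,24,0,-1],[0,0,24,0,-1],[0,0,24,0,-1]],
], squeeze=60)

```text
time_s: 6.98
eef_pos: [557.0, -65.5, 16.7]
ee_rot: [-0.0, 0.998, -0.067, 0.0]
force: [-2.5, -0.7, 5.9]
grip_width: 0.517
```

move_arm([
  [[0,0,-5,0,-1],[0,0,-15,0,-1],[0,0,-30,0,-1],[0,0,-48,0,-1],[0,0,-62,0,-1],[0,0,-62,0,-1],[0,0,-62,0,-1]],
], squeeze=80)

```text
time_s: 7.85
eef_pos: [556.6, -65.4, 78.2]
ee_rot: [-0.0, 0.998, -0.067, -0.0]
force: [-0.7, -0.5, -5.7]
grip_width: 0.509
```

Run:
```python
from h import *
c=cap("wrist","w4"); s=cap("scene","s4"); st=sense();print(st['time_s'],st['grip_width'],st['eef_pos'],st['force'],st['wrist_torque'])
o=np.zeros((400,800,3),np.uint8);o[:300,:400]=cv2.resize(c['color'],(400,300))
o[:,400:]=cv2.resize(s['color'][140:240,270:370],(400,400),interpolation=cv2.INTER_CUBIC)
cv2.imwrite('pics/c4.png',o)
```

```text
7.95 0.5082543909684759 [556.58282941 -65.31969788  77.95236292] [-0.55122045  0.15500106 -5.50453291] [-0.09889866  0.0375973   0.01175818]
```

View pics/c4.png

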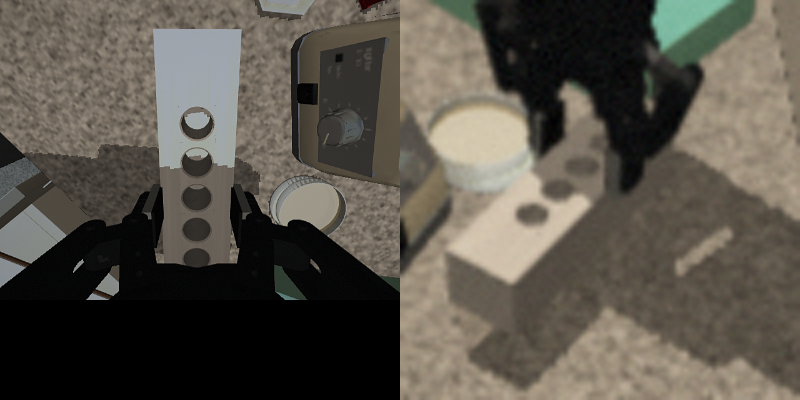

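The block is held level, with the fingertips about halfway down its side and the weight showing as 5.6 N. Next I'll bring it in front of the gauge, nearly aligned, and look.

move_arm([
  [[-25,-30,0,0,-1],[-50,-65,0,0,-1],[-75,-100,0,0.1,-1],[-92,-124,0,0.17,-1],[-100,-134,0,0.17,-1],[-100,-134,0,0.17,-1],[-100,-134,0,0.17,-1]],
])

```text
time_s: 8.82
eef_pos: [477.4, 74.8, 80.3]
ee_rot: [0.005, 0.997, -0.075, 0.002]
force: [-5.2, -38.8, 14.1]
grip_width: 0.514
```

Run:
```python
from h import *
c=cap("wrist","w5"); st=sense();print(st['time_s'],st['grip_width'],st['eef_pos'],R.from_quat(np.array(st['ee_rot'])[[1,2,3,0]]).as_matrix().round(4).tolist())
cv2.imwrite('pics/c5.png',cv2.resize(c['color'],(800,600),interpolation=cv2.INTER_CUBIC))
```

```text
8.875 0.5092535835652056 [477.36285713  74.72335611  80.19204357] [[0.9888, -0.1492, 0.0036], [-0.1491, -0.9888, -0.0112], [0.0053, 0.0106, -0.9999]]
```

View pics/c5.png

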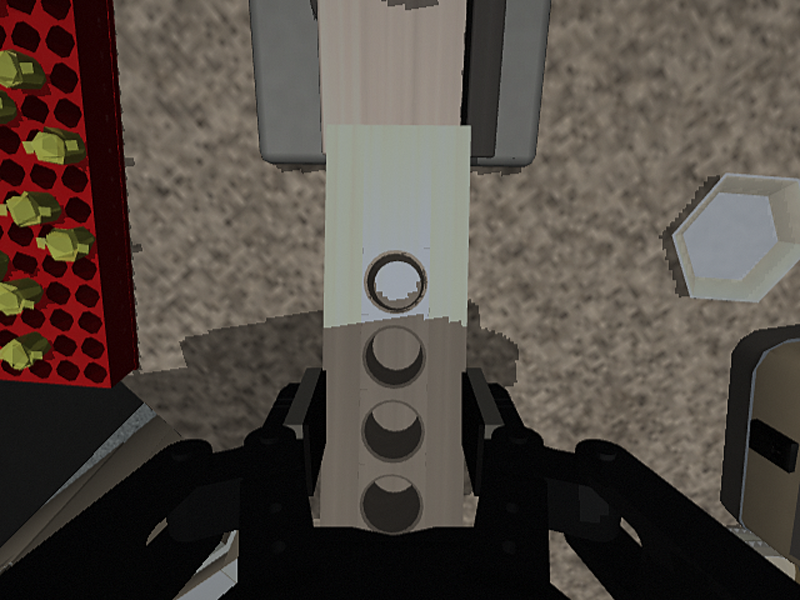

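The side force of -39 N shows the block's front end ran onto the fence's end: I left out the block's own length ahead of the tool. It slid back some 25 mm in the grip, with its front edge now at row 125 of the enlarged view. I'll back off and measure the block in the hand and the gauge.

move_arm([
  [[0,10,0,0,-1],[0,25,0,0,-1],[0,40,0,0,-1],[0,40,0,0,-1],[0,40,0,0,-1]],
])

```text
time_s: 9.5
eef_pos: [471.3, 35.4, 80.5]
ee_rot: [0.005, 0.997, -0.075, 0.002]
force: [0.4, -0.2, -5.0]
grip_width: 0.51
```

Run:
```python
from fit import *
w=load('w5')
Q=lambda u,v:np.array([u/1.25,v/1.25])
A=lambda u,v:np.array([175+u/2.963,185+v/2.963]); B=lambda u,v:np.array([170+u/1.956,230+(v-267)/1.956])
to=[(t,(62,175,24),A(68,45)),(t,(62,-115,24),A(423,104)),(t,(-62,-115,24),A(400,253)),(t,(-62,175,24),A(38,195))]
wo=[(w,(-62,-115,24),Q(263,163)),(w,(62,-115,24),Q(536,165)),(w,(-62,15,24),None)]
wo=wo[:2]
for o in (to,wo+wo+wo,to+wo*2):
  x,f=fit([509,257,-.15],o); print('gauge',x,f[:6].tolist())
# block front edge in w5
M,p,f=cam(w)
for z in (90,95,100,105):
  a=ray(w,*Q(327,125),z);b=ray(w,*Q(470,125),z);print(z,a.round(1),b.round(1),np.hypot(*(a-b)[:2]))
st=sense();print(st['time_s'],st['grip_width'],st['eef_pos'],st['force'],R.from_quat(np.array(st['ee_rot'])[[1,2,3,0]]).as_matrix().round(4).tolist())
c=cap('wrist','w6'); s=cap('scene','s6')
o=np.zeros((600,800,3),np.uint8);o[:360,:480]=cv2.resize(c['color'],(480,360))
o[:,480:]=cv2.resize(s['color'][150:350,230:337],(320,600),interpolation=cv2.INTER_CUBIC)
cv2.imwrite('pics/c6.png',o)
```

```text
gauge [ 5.09398610e+02  2.57069211e+02 -1.51991555e-01] [[-0.6, -0.6], [1.3, -1.1], [0.3, 1.1], [-1.0, 0.4]]
gauge [ 5.09649888e+02  2.60418940e+02 -1.56865740e-01] [[-2.8, 0.2], [2.8, 0.3], [-2.8, 0.2], [2.8, 0.3], [-2.8, 0.2], [2.8, 0.3]]
gauge [ 5.09556726e+02  2.60268946e+02 -1.56157252e-01] [[-1.8, -1.0], [-0.0, -0.9], [-1.3, 1.2], [-2.4, 0.0], [-2.8, 0.6], [2.9, 0.5]]
90 [470.8 162.7  90. ] [512.9 156.4  90. ] 42.58574743201891
95 [471.4 162.3  95. ] [512.  156.2  95. ] 41.13383574807428
100 [472. 162. 100.] [511.2 156.1 100. ] 39.68192406412972
105 [472.6 161.6 105. ] [510.4 155.9 105. ] 38.23001238018509
9.5 0.5095245641230258 [471.31648908  35.37422843  80.51202329] [ 0.39229193 -0.23026446 -4.99877307] [[0.9888, -0.1493, 0.0034], [-0.1493, -0.9887, -0.0109], [0.005, 0.0103, -0.9999]]
```

View pics/c6.png

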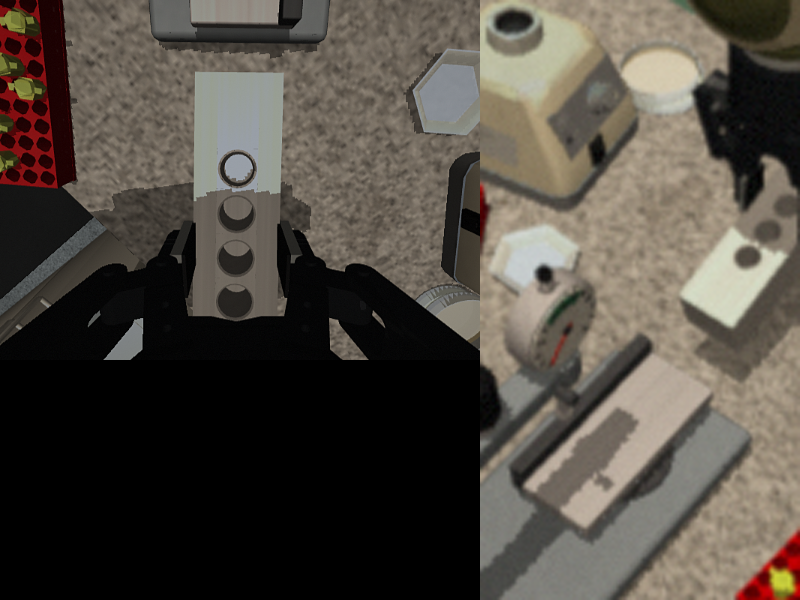

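The block now leads nose-down by about 16° in the grip. I'll set it on the bench with a light grip so it levels, then release and regrasp.

move_arm([
  [[0,0,15,0,-1],[0,0,28,0,-1],[0,0,38,0,-1],[0,0,46,0,-1],[0,0,53,0,-1],[0,0,59,0,-1],[0,0,62,0,-1],[0,0,62,0,-1],[0,0,62,0,0.5],[0,0,62,0,0.5],[0,0,40,0,0.5],[0,0,-20,0,0.5]],
], squeeze=25)

```text
time_s: 11.1
eef_pos: [469.9, 36.1, 99.7]
ee_rot: [0.005, 0.997, -0.075, -0.0]
force: [0.3, -0.6, 0.5]
grip_width: 0.746
```

Run:
```python
from h import *
c=cap('wrist','w7');st=sense();print(st['time_s'],st['grip_width'],st['eef_pos'],st['force'],R.from_quat(np.array(st['ee_rot'])[[1,2,3,0]]).as_matrix().round(4).tolist())
cv2.imwrite('pics/c7.png',cv2.resize(c['color'],(800,600),interpolation=cv2.INTER_CUBIC))
```

```text
11.15 0.7454559625211834 [474.0684791   35.71542114 108.22802303] [ 4.77861836 -0.69718109  7.97207351] [[0.9889, -0.1483, 0.0124], [-0.1481, -0.9889, -0.0123], [0.0141, 0.0103, -0.9998]]
```

View pics/c7.png

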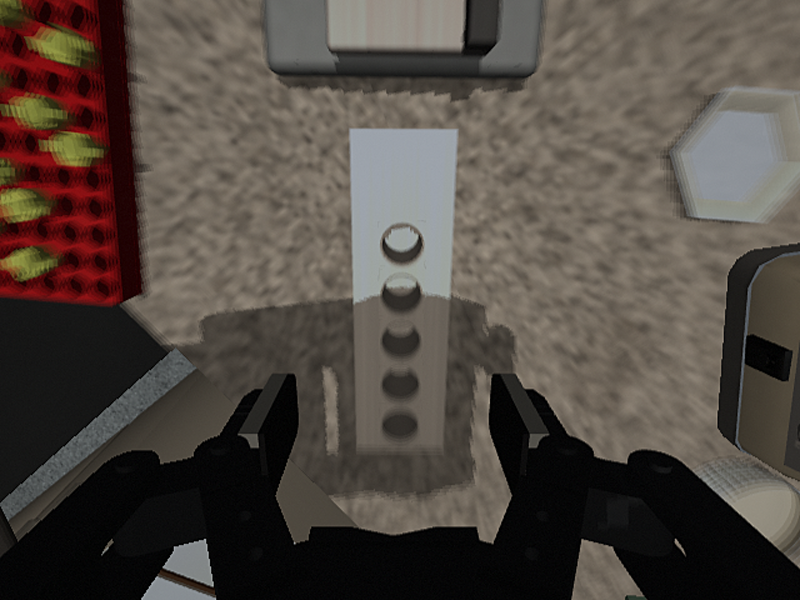

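The block lies flat and level on the bench, corners (350,128), (457,128), (356,453) and (444,453) in the enlarged view. I have 2 views left, so from here I measure numerically.

move_arm([
  [[0,0,0,0,0.5],[0,0,0,0,0.5],[0,0,0,0,0.5]],
])

```text
time_s: 11.52
eef_pos: [473.5, 35.8, 107.1]
ee_rot: [0.006, 0.997, -0.074, 0.005]
force: [0.5, 1.1, -0.9]
grip_width: 0.749
```

```bash
cat > edges.py <<'E'
from h import *
def edge(img,a,b,rng=8):
    """subpixel strongest-gradient offset normal to segment a-b (list of points); returns points"""
    a,b=np.array(a,float),np.array(b,float);n=np.array([-(b-a)[1],(b-a)[0]]);n/=np.linalg.norm(n)
    ks=np.arange(-rng,rng+.01,.25);prof=0
    out=[]
    for tt in np.linspace(.1,.9,25):
        P=(a+tt*(b-a))[None]+ks[:,None]*n
        g=cv2.remap(img,P[:,0].astype(np.float32)[None],P[:,1].astype(np.float32)[None],cv2.INTER_LINEAR)[0].astype(float)
        d=abs(np.gradient(cv2.GaussianBlur(g[None],(0,0),3)[0])); d=d.ravel()
        out.append((tt,ks[d.argmax()],d.max()))
    o=np.array(out); k=np.median(o[:,1]); m=abs(o[:,1]-k)<2
    s=np.polyfit(o[m,0],o[m,1],1) if m.sum()>4 else (0,k)
    return [a+q*(b-a)+np.polyval(s,q)*n for q in (.1,.9)],m.mean(),s
E
python3 - <<'E'
from edges import *; from fit import fit
c7=load('w7')
Q=lambda u,v:np.array([u/1.25,v/1.25])
ob=[((23,80,40),Q(457,128)),((-23,80,40),Q(350,128)),((-23,-80,40),Q(356,453)),((23,-80,40),Q(444,453))]
x,f=fit([485,55,-.15],[(c7,a,b) for a,b in ob]);print('rough',x,f.tolist())
w=cap('wrist','w8');st=sense();print(st['time_s'],st['eef_pos'],st['force'],R.from_quat(np.array(st['ee_rot'])[[1,2,3,0]]).as_matrix().round(4).tolist())
g=cv2.cvtColor(w['color'],cv2.COLOR_BGR2GRAY)
def W(P,p): c,s=np.cos(p[2]),np.sin(p[2]); return [p[0]+c*P[0]-s*P[1],p[1]+s*P[0]+c*P[1],P[2]]
for it in range(2):
  obs=[]
  for A,B in (((-23,80),(23,80)),((-23,80),(-23,0)),((23,80),(23,0)),):
    pts,q,s=edge(g,proj(w,W((*A,40),x)),proj(w,W((*B,40),x)),10 if it==0 else 4)
    obs.append((A,B,pts)); print(A,B,round(q,2),np.round(s,2))
  from scipy.optimize import least_squares
  def res(p):
    r=[]
    for A,B,pts in obs:
      a=proj(w,W((*A,40),p));b=proj(w,W((*B,40),p));n=np.array([-(b-a)[1],(b-a)[0]]);n/=np.linalg.norm(n)
      r+=[(q-a)@n for q in pts]
    return r
  o=least_squares(res,x,x_scale=[1,1,.01]);x=o.x;print('block',x,o.fun.round(1))
E
```

```text
rough [ 4.75079626e+02  4.17299884e+01 -1.53827741e-01] [[-1.2, 4.6], [1.0, 4.2], [1.7, -7.0], [-1.5, -6.8]]
11.575 [473.48838165  35.813733   107.1736438 ] [0.44977145 0.14301836 0.30754644] [[0.9889, -0.1483, 0.0102], [-0.1482, -0.9889, -0.0119], [0.0119, 0.0103, -0.9999]]
(-23, 80) (23, 80) 1.0 [ 0.01 -3.48]
(-23, 80) (-23, 0) 1.0 [0.05 0.94]
(23, 80) (23, 0) 1.0 [0.04 0.2 ]
block [ 4.74982756e+02  4.36305463e+01 -1.54521236e-01] [ 0.  -0.   0.4  0.4 -0.4 -0.4]
(-23, 80) (23, 80) 1.0 [ 0.06 -0.02]
(-23, 80) (-23, 0) 1.0 [0.2  0.29]
(23, 80) (23, 0) 1.0 [ 0.35 -0.57]
block [ 4.74904045e+02  4.36373220e+01 -1.56379751e-01] [ 0.  -0.   0.4  0.4 -0.4 -0.3]
```

Run:
```python
from edges import *; from scipy.optimize import least_squares
w=load('w8');g=cv2.cvtColor(w['color'],cv2.COLOR_BGR2GRAY)
def W(P,p): c,s=np.cos(p[2]),np.sin(p[2]); return [p[0]+c*P[0]-s*P[1],p[1]+s*P[0]+c*P[1],P[2]]
x=np.array([509.5,259,-.155])
for A in ((-62,-115),(62,-115),(-62,-80),(62,-80)): print(A,proj(w,W((*A,24),x)).round(1))
L=[((-54,-115),(54,-115)),((-62,-105),(-62,-85)),((62,-105),(62,-85))]
for it in range(3):
  obs=[(A,B,*edge(g,proj(w,W((*A,24),x)),proj(w,W((*B,24),x)),10 if it==0 else 5)[:2]) for A,B in L]
  def res(p):
    r=[]
    for A,B,pts,_ in obs:
      a=proj(w,W((*A,24),p));b=proj(w,W((*B,24),p));n=np.array([-(b-a)[1],(b-a)[0]]);n/=np.linalg.norm(n)
      r+=[(q-a)@n for q in pts]
    return r
  o=least_squares(res,x,x_scale=[1,1,.01]);x=o.x;print('gauge',x.round(3),o.fun.round(1),[round(q[3],2) for q in obs])
for h in (40,44,48,52): print(h,[proj(w,W((X,-111,h),x)).round(1).tolist() for X in (-30,23)])
print('seen (262,42)(372,42)?')
G=cv2.GaussianBlur(g,(3,3),0)
print('row38',G[30,255:275].tolist(),G[30,362:404].tolist()); print('col',G[25:65,300].tolist())
```

```text
(-62, -115) [210.6  63.1]
(62, -115) [420.2  64.9]
(-62, -80) [205.5  -5.7]
(62, -80) [426.1  -3.2]
gauge [ 5.08777e+02  2.58343e+02 -1.61000e-01] [-0.   0.   1.8  1.9 -1.9 -1.8] [np.float64(0.92), np.float64(1.0), np.float64(1.0)]
gauge [ 5.08847e+02  2.58331e+02 -1.61000e-01] [ 0.  -0.   1.8  1.9 -2.  -1.8] [np.float64(1.0), np.float64(1.0), np.float64(1.0)]
gauge [ 5.08903e+02  2.58327e+02 -1.62000e-01] [ 0.  -0.   1.8  1.8 -2.  -1.7] [np.float64(1.0), np.float64(1.0), np.float64(1.0)]
40 [[259.0, 52.1], [355.9, 53.7]]
44 [[258.1, 50.7], [356.8, 52.4]]
48 [[257.0, 49.3], [357.7, 51.0]]
52 [[256.0, 47.8], [358.7, 49.6]]
seen (262,42)(372,42)?
row38 [99, 91, 112, 141, 153, 154, 153, 152, 152, 152, 152, 152, 151, 151, 150, 151, 152, 153, 153, 152] [13, 30, 47, 54, 55, 54, 54, 54, 54, 54, 53, 54, 55, 55, 55, 54, 53, 52, 52, 52, 51, 47, 42, 62, 96, 108, 105, 104, 104, 105, 104, 103, 104, 104, 104, 104, 104, 104, 104, 104, 103, 104]
col [149, 149, 149, 149, 149, 149, 149, 149, 149, 149, 149, 149, 149, 149, 149, 150, 151, 147, 129, 100, 68, 40, 28, 30, 42, 55, 61, 61, 59, 57, 54, 52, 50, 47, 44, 40, 35, 30, 25, 26]
```

move_arm([
  [[-1,11,20,0,0.6],[-1,11,45,0.07,0.6],[-1,11,68,0.07,0.6],[-1,11,82,0.07,0.6],[-1,11,91,0.07,0.6],[-1,11,91,0.07,0.6],[-1,11,91,0.07,0],[-1,11,91,0.07,-1],[-1,11,91,0.07,-1],[-1,11,91,0.07,-1],[-1,11,91,0.07,-1]],
], squeeze=70)

```text
time_s: 12.95
eef_pos: [472.1, 24.0, 17.4]
ee_rot: [0.006, 0.997, -0.078, 0.006]
force: [-4.3, 1.0, 9.1]
grip_width: 0.514
```

move_arm([
  [[0,0,-6,0,-1],[0,0,-20,0,-1],[-2,0,-38,0,-1],[-4,0,-54,0,-1],[-6,0,-63,0,-1],[-6,0,-64,0,-1],[-6,-12,-64,0,-1],[-6,-25,-64,0,-1],[-6,-38,-64,0,-1],[-6,-50,-64,0,-1],[-6,-60,-65,0,-1],[-6,-60,-65,0,-1]],
], squeeze=110)

```text
time_s: 14.45
eef_pos: [474.8, 85.6, 81.7]
ee_rot: [0.006, 0.997, -0.077, 0.006]
force: [-0.3, 0.4, -5.2]
grip_width: 0.494
```

Run:
```python
from edges import *
w=cap('wrist','w9');st=sense();print(st['time_s'],st['grip_width'],st['eef_pos'],st['force'],R.from_quat(np.array(st['ee_rot'])[[1,2,3,0]]).as_matrix().round(4).tolist())
g=cv2.GaussianBlur(cv2.cvtColor(w['color'],cv2.COLOR_BGR2GRAY),(3,3),0)
w4=load('w4');g4=cv2.GaussianBlur(cv2.cvtColor(w4['color'],cv2.COLOR_BGR2GRAY),(3,3),0)
# in-hand front edge / width now vs w4
for n,G in (('w9',g),('w4',g4)):
  col=np.abs(np.diff(G[:200,315].astype(int)));print(n,'front row cands',[(i,int(col[i])) for i in np.argsort(-col)[:5]])
  for r in (70,90,110):
    d=np.diff(G[r].astype(int));k=[(i,int(d[i])) for i in range(180,460) if abs(d[i])>12];print(r,k)
```

```text
14.5 0.49820781733308755 [474.72646237  85.17675706  81.66471446] [-0.1073345  -0.48863271 -4.59490479] [[0.9879, -0.1546, 0.0111], [-0.1545, -0.9879, -0.0124], [0.0129, 0.0105, -0.9999]]
w9 front row cands [(np.int64(182), 30), (np.int64(175), 29), (np.int64(27), 28), (np.int64(28), 23), (np.int64(176), 19)]
70 [(209, -22), (210, -22), (244, 28), (245, 19), (383, -37), (384, -56), (385, -21), (406, 24), (407, 28), (438, 27)]
90 [(211, -28), (245, 28), (246, 18), (382, -39), (383, -55), (384, -18), (404, 15), (405, 32), (406, 13), (436, 29), (437, 14)]
110 [(212, -16), (246, 27), (247, 20), (381, -39), (382, -55), (383, -20), (403, 26), (404, 27), (434, 25)]
w4 front row cands [(np.int64(179), 32), (np.int64(45), 25), (np.int64(170), 25), (np.int64(169), 24), (np.int64(180), 20)]
70 [(245, 26), (246, 14), (384, -24), (385, -26)]
90 [(245, 13), (246, 31), (247, 14), (383, -19), (384, -21)]
110 [(247, 34), (248, 16), (382, -26), (383, -21)]
```

Run:
```python
from h import *
for n,v,z,T in (('w9',27.5,104.3,(474.73,85.18)),('w4',45.5,101.3,(556.58,-65.32))):
  w=load(n); p=ray(w,315,v,z); q=ray(w,244.5,v+30,z);r=ray(w,384,v+30,z); d=p[:2]-np.array(T); print(n,p,np.hypot(*d),np.hypot(*(q-r)[:2]), (q+r)[:2]/2-np.array(T), cam(w)[0].round(3).tolist())
w=load('w9')
# front base corners in gauge frame: right side edges of base/table/fence at row 70..110
def gx(p,o=(509,259.3),th=-.157): d=p[:2]-np.array(o); return np.cos(th)*d[0]+np.sin(th)*d[1], -np.sin(th)*d[0]+np.cos(th)*d[1]
print('base edges',[np.round(gx(ray(w,u,70,24)),1).tolist() for u in (209.5,438)],'fence far edge top',[np.round(gx(ray(w,406.5,70,h+14)),1).tolist() for h in (40,46,52)],'block edges',[np.round(gx(ray(w,u,70,104.3)),1).tolist() for u in (244.5,384)])
```

```text
w9 [491.23164357 191.38376389 104.3       ] 107.47810803069537 45.86239780686941 [14.96915144 97.61084421] [[0.988, -0.151, -0.035], [-0.154, -0.94, -0.305], [0.013, 0.307, -0.952]]
w4 [570.47817389  35.40392109 101.3       ] 101.67825489210196 46.65452319252771 [12.44868599 91.82280943] [[0.991, -0.128, -0.039], [-0.134, -0.947, -0.294], [0.0, 0.296, -0.955]]
base edges [[-61.6, -72.5], [59.9, -72.0]] fence far edge top [[35.7, -75.9], [34.3, -76.6], [32.8, -77.4]] block edges [[-30.2, -82.4], [16.1, -82.2]]
```

move_arm([
  [[0,-15,0,0,-1],[0,-32,0,0,-1],[0,-50,0,0,-1],[0,-68,0,0,-1],[0,-82,0,0,-1],[0,-91,0,0,-1],[0,-91,2,0,-1],[0,-91,6,0,-1],[0,-91,9,0,-1],[0,-91,9,0,-1]],
])

```text
time_s: 15.75
eef_pos: [488.8, 174.6, 71.4]
ee_rot: [0.006, 0.997, -0.078, 0.006]
force: [0.5, 0.0, -4.8]
grip_width: 0.498
```

move_arm([
  [[0,0,2,0,-1],[0,0,4,0,-1],[0,0,5,0,-1],[0,0,5,0,-1]],
])

```text
time_s: 16.25
eef_pos: [489.0, 174.4, 68.0]
ee_rot: [0.006, 0.997, -0.078, 0.006]
force: [-6.6, -3.3, 12.9]
grip_width: 0.499
```

Contact: the table top is at about 50 mm. I'll release gently, leaving the jaws just clear.

move_arm([
  [[0,0,4,0,0.0],[0,0,4,0,0.2],[0,0,4,0,0.2],[0,0,4,0,0.2],[0,0,4,0,0.2]],
], squeeze=25)

```text
time_s: 16.88
eef_pos: [489.1, 174.4, 63.9]
ee_rot: [0.006, 0.997, -0.078, 0.006]
force: [-0.2, -1.0, -0.2]
grip_width: 0.603
```

Run:
```python
from edges import *
w=cap('wrist','w10');st=sense();print(st['time_s'],st['grip_width'],st['eef_pos'],st['force'],R.from_quat(np.array(st['ee_rot'])[[1,2,3,0]]).as_matrix().round(4).tolist())
g=cv2.GaussianBlur(cv2.cvtColor(w['color'],cv2.COLOR_BGR2GRAY),(3,3),0)
for r in (40,80,120,150,180):
    d=np.diff(g[r].astype(int));print(r,[(i,int(d[i])) for i in range(180,470) if abs(d[i])>14])
```

```text
16.925 0.6005002314658924 [489.03548691 174.36783392  63.89498471] [ 0.68000312 -0.26832967 -0.14166697] [[0.9878, -0.1551, 0.0111], [-0.1549, -0.9878, -0.0128], [0.0129, 0.011, -0.9999]]
40 [(198, -32), (199, -26), (248, -19), (249, -45), (250, -15), (253, 24), (254, 25), (257, -27), (369, 23), (370, 18)]
80 [(201, -19), (202, -39), (204, 15), (241, 24), (242, 38), (243, 15), (267, -46), (268, -74), (269, -29), (273, 24), (274, 26), (278, -21), (279, -33)]
120 [(204, -23), (205, -32), (243, 15), (244, 39), (245, 22), (278, -47), (279, -69), (280, -25), (286, 46), (287, 71), (288, 27), (291, -25), (292, -46), (293, -50), (294, -29)]
150 [(207, -31), (208, -15), (245, 23), (246, 36), (278, -46), (279, -71), (280, -25), (286, 57), (287, 59), (288, 15), (300, -17), (301, -40), (302, -17), (333, -25), (334, -24), (335, -17), (455, 20), (456, 25), (457, 15)]
180 [(209, -21), (210, -36), (212, 15), (247, 30), (248, 30), (278, -59), (279, -58), (285, 35), (286, 82), (287, 34), (301, -15), (302, -20), (303, -21), (304, -20), (367, 15), (368, 39), (369, 23), (379, -19), (380, -74), (381, -71), (383, 21), (384, 17), (408, 24), (409, 30), (438, 26), (439, 15)]
```

move_arm([
  [[3,0,0,0,0.2],[6,0,0,0,0.2],[8,0,0,0,0.2],[8,0,0,0,0.2]],
])

```text
time_s: 17.42
eef_pos: [496.2, 173.0, 63.8]
ee_rot: [0.006, 0.997, -0.078, 0.005]
force: [-4.8, -1.3, 3.0]
grip_width: 0.594
```

move_arm([
  [[1,0,0,0,0.2],[2,0,0,0,0.2],[2,0,0,0,0.2]],
])

```text
time_s: 17.8
eef_pos: [496.6, 172.9, 63.6]
ee_rot: [0.006, 0.997, -0.077, 0.003]
force: [-10.4, 0.3, 6.1]
grip_width: 0.603
```

move_arm([
  [[-3,0,0,0,0.3],[-5,0,0,0,0.4],[-5,0,0,0,0.4],[-5,0,-10,0,0.4],[-5,0,-30,0,0.4],[-5,15,-60,0,0.4],[-5,40,-100,0,0.4],[-5,65,-140,0,0.4],[-5,80,-160,0,0.4],[-5,80,-160,0,0.4],[-5,80,-160,0,0.4]],
])

```text
time_s: 19.18
eef_pos: [478.3, 97.2, 223.8]
ee_rot: [0.006, 0.997, -0.077, 0.002]
force: [-0.2, -0.7, -0.8]
grip_width: 0.697
```

Run:
```python
from edges import *
w=cap('wrist','w11');s=cap('scene','s11');tt=cap('top','t11');st=sense();print(st['time_s'],st['grip_width'],st['eef_pos'],st['force'],R.from_quat(np.array(st['ee_rot'])[[1,2,3,0]]).as_matrix().round(4).tolist())
o=np.zeros((600,800,3),np.uint8)
o[:,:420]=cv2.resize(w['color'][0:300,215:425],(420,600),interpolation=cv2.INTER_CUBIC)
o[:360,420:]=cv2.resize(s['color'][220:370,180:338],(380,360),interpolation=cv2.INTER_CUBIC)
o[360:,420:]=cv2.resize(tt['color'][195:280,205:340],(380,240),interpolation=cv2.INTER_CUBIC)
cv2.imwrite('pics/c11.png',o)
```

```text
19.325 0.6977600777408131 [478.31103697  97.2720486  223.65247793] [ 0.15073034 -0.05041433  0.31501183] [[0.9881, -0.1538, 0.0024], [-0.1537, -0.988, -0.0131], [0.0044, 0.0126, -0.9999]]
```

View pics/c11.png

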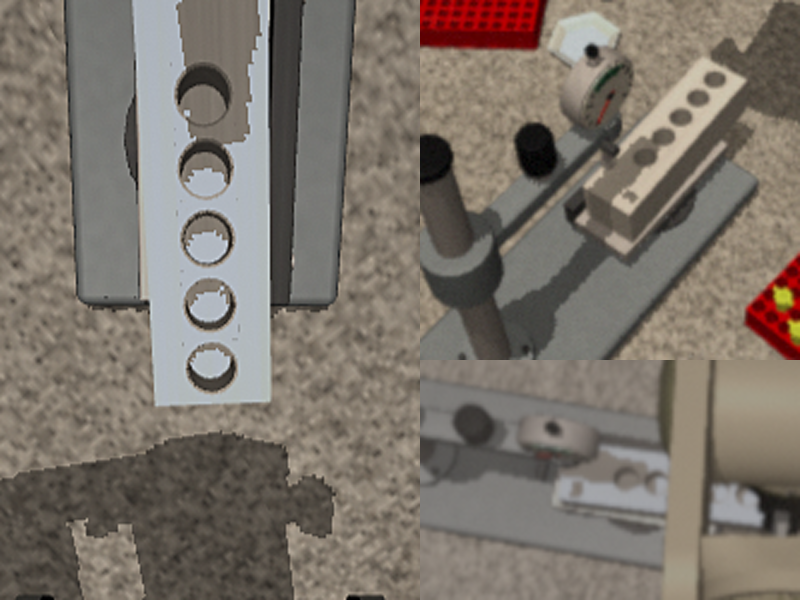

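The block stands on the table along the fence, foot above its plain end. I'll check its y position and flushness numerically.

Run:
```python
from edges import *
w=load('w11');s=load('s11')
g=cv2.cvtColor(w['color'],cv2.COLOR_BGR2GRAY)
gp=lambda p,o=(508.5,259.3),th=-.157:np.round([np.cos(th)*(p[0]-o[0])+np.sin(th)*(p[1]-o[1]),-np.sin(th)*(p[0]-o[0])+np.cos(th)*(p[1]-o[1])],1)
C=lambda u,v:(215+u/2,v/2)
E={'rear':((158,404),(268,402),91),'left':((153,380),(139,150),91),'right':((270,380),(270,150),91),'basefront':((90,303),(145,303),24),'baseL':((77,270),(68,60),24),'baseR':((338,270),(353,60),24),'fenceinner?':((272,290),(272,150),64),'fenceR':((291,290),(300,150),64)}
for k,(a,b,z) in E.items():
  pts,q,sl=edge(g,C(*a),C(*b),4); print(k,[gp(ray(w,*p,z)).tolist() for p in pts],round(q,2))
S=lambda u,v:(180+(u-420)/2.405,220+v/2.4)
for n,p,z in (('topL',(588,180),91),('topR',(628,213),91),('tableR',(627,257),50),('tableL',(578,222),50),('farTopR',(745,78),91),('farTopL',(705,60),91),('baseR',(757,185),24)): print(n,gp(ray(s,*S(*p),z)))
# foot shadow / knob height
from scipy.optimize import minimize_scalar
```

```text
rear [[-15.6, -147.6], [19.4, -146.2]] 1.0
left [[-24.3, -128.7], [-26.7, -62.2]] 0.72
right [[23.9, -128.5], [21.4, -62.0]] 1.0
basefront [[-52.2, -115.5], [-31.5, -115.0]] 0.8
baseL [[-61.2, -88.9], [-61.3, -19.8]] 0.92
baseR [[61.6, -88.6], [61.8, -19.4]] 1.0
fenceinner? [[25.4, -99.1], [23.7, -56.4]] 1.0
fenceR [[34.2, -99.0], [34.3, -56.3]] 1.0
topL [18.1  6.8]
topR [-26.3  11.2]
tableR [-32.8  24.5]
tableL [19.2 23.5]
farTopR [ -20.1 -148.9]
farTopL [  18.9 -144.5]
baseR [ -65.8 -104.6]
```

Rear end at y = -147 (should be -140), and the block is yawed about 2° off the fence. I'll regrip it, which squares it to the tool, then draw it +7 mm along y and press it to the fence while gripped.

move_arm([
  [[2.5,-30,20,0.02,0.6],[2.5,-60,60,0.02,0.6],[2.5,-80,100,0.02,0.6],[2.5,-80,130,0.02,0.6],[2.5,-80,150,0.02,0.6],[2.5,-80,157,0.02,0.6],[2.5,-80,157,0.02,0.6],[2.5,-80,157,0.02,0],[2.5,-80,157,0.02,-1],[2.5,-80,157,0.02,-1],[2.5,-80,157,0.02,-1]],
], squeeze=50)

```text
time_s: 20.7
eef_pos: [494.2, 174.0, 67.0]
ee_rot: [0.006, 0.997, -0.078, 0.003]
force: [-2.0, 0.8, 6.0]
grip_width: 0.524
```

move_arm([
  [[-2,0,-3,0,-1],[-3,-2,-3,0,-1],[-3,-4.5,-3,0,-1],[-3,-7,-3,0,-1],[-3,-7,0,0,-1],[-1.5,-7,0,0,-1],[0,-7,0,0,-1],[1,-7,0,0,-1],[1,-7,0,0,-1]],
], squeeze=80)

```text
time_s: 21.82
eef_pos: [495.2, 181.1, 67.3]
ee_rot: [0.006, 0.997, -0.078, 0.002]
force: [-8.9, 0.8, 5.7]
grip_width: 0.51
```

move_arm([
  [[1,0,0,0,-1],[2,0,0,0,-1],[2,0,0,0,-1]],
])

```text
time_s: 22.2
eef_pos: [495.3, 181.0, 67.3]
ee_rot: [0.006, 0.997, -0.078, -0.001]
force: [-11.4, 1.7, 6.4]
grip_width: 0.509
```

move_arm([
  [[0,0,0,0,-0.1],[0,0,0,0,0.4],[0,0,0,0,0.4],[0,0,-10,0,0.4],[0,0,-30,0,0.4],[0,15,-60,0,0.4],[0,45,-105,0,0.4],[0,70,-145,0,0.4],[0,80,-157,0,0.4],[0,80,-157,0,0.4],[0,80,-157,0,0.4]],
])

```text
time_s: 23.58
eef_pos: [482.8, 104.5, 224.0]
ee_rot: [0.006, 0.997, -0.077, -0.002]
force: [-0.1, 0.2, 0.4]
grip_width: 0.701
```

```bash
cat > chk.py <<'E'
from edges import *
import sys
n=sys.argv[1]
w=cap('wrist',n);s=cap('scene','s'+n);st=sense();print(st['time_s'],st['eef_pos'],st['force'],R.from_quat(np.array(st['ee_rot'])[[1,2,3,0]]).as_matrix().round(4).tolist())
g=cv2.cvtColor(w['color'],cv2.COLOR_BGR2GRAY)
th=-.157;o=np.array([508.5,259.3])
gp=lambda p:np.round([np.cos(th)*(p[0]-o[0])+np.sin(th)*(p[1]-o[1]),-np.sin(th)*(p[0]-o[0])+np.cos(th)*(p[1]-o[1])],1)
W=lambda x,y,z:[o[0]+np.cos(th)*x-np.sin(th)*y,o[1]+np.sin(th)*x+np.cos(th)*y,z]
for k,a,b,z,r in (('rear',(-19,-140),(19,-140),91,14),('left',(-23,-135),(-23,-70),91,8),('right',(23,-135),(23,-70),91,8),('baseL',(-62,-100),(-62,-30),24,5),('baseR',(62,-100),(62,-30),24,5),('basefront',(-55,-115),(-33,-115),24,5),('fenceR',(34,-108),(34,-60),64,5)):
  pts,q,_=edge(g,proj(w,W(*a,z)),proj(w,W(*b,z)),r); print(k,[gp(ray(w,*p,z)).tolist() for p in pts],round(q,2))
E
python3 chk.py w12
```

```text
23.675 [482.90815233 104.54521957 224.13994904] [-0.21623674  1.33615857 -0.08758956] [[0.988, -0.1541, -0.0047], [-0.1542, -0.988, -0.0124], [-0.0027, 0.013, -0.9999]]
rear [[-15.1, -134.2], [15.1, -134.4]] 0.32
left [[-25.9, -128.1], [-25.4, -76.1]] 0.56
right [[23.9, -128.1], [21.8, -76.1]] 1.0
baseL [[-61.0, -92.5], [-61.3, -36.6]] 1.0
baseR [[61.6, -92.6], [61.9, -36.6]] 1.0
basefront [[-52.8, -115.2], [-35.2, -115.0]] 1.0
fenceR [[34.2, -103.0], [34.3, -64.6]] 1.0
```

```bash
cat > bfit.py <<'E'
from edges import *
from scipy.optimize import least_squares
import sys
def run(n,z=91,x0=(0,-63,.03)):
  w=load(n);g=cv2.cvtColor(w['color'],cv2.COLOR_BGR2GRAY)
  th=-.157;o=np.array([508.5,259.3]);Rm=lambda a:np.array([[np.cos(a),-np.sin(a)],[np.sin(a),np.cos(a)]])
  def pr(P,x): q=o+Rm(th)@(np.array(x[:2])+Rm(x[2])@np.array(P,float)); return proj(w,[*q,z])
  x=np.array(x0,float);L=[((-20,-80),(20,-80)),((-23,-75),(-23,-15)),((23,-75),(23,-15))]
  for r in (12,6,4,3):
    obs=[(A,B,*edge(g,pr(A,x),pr(B,x),r)) for A,B in L]
    def res(p):
      out=[]
      for A,B,pts,q,_ in obs:
        a,b=pr(A,p),pr(B,p);m=np.array([-(b-a)[1],(b-a)[0]]);m/=np.linalg.norm(m);out+=[(k-a)@m for k in pts]
      return out
    s=least_squares(res,x,x_scale=[1,1,.01]);x=s.x
  print(n,x.round(3),s.fun.round(2),[round(q[3],2) for q in obs],[np.round(pr(P,x)).tolist() for P in ((-23,-80),(23,-80),(23,-15),(-23,-15))])
if __name__=='__main__':
  for n in sys.argv[1:]:
    for a in (0,.03): run(n,x0=(0,-60,a)); run(n,x0=(0,-66,a))
E
python3 bfit.py w11 w12
```

```text
w11 [-2.2540e+00 -5.5803e+01  1.2000e-02] [ 0.09 -0.09 -2.39 -1.41  2.34  1.45] [np.float64(0.8), np.float64(0.6), np.float64(1.0)] [[288.0, 188.0], [347.0, 187.0], [348.0, 99.0], [286.0, 100.0]]
w11 [-1.8760e+00 -6.0068e+01  4.0000e-03] [-0.56  0.56 -2.19 -1.74  2.57  1.38] [np.float64(0.76), np.float64(0.52), np.float64(1.0)] [[288.0, 193.0], [346.0, 193.0], [348.0, 106.0], [286.0, 106.0]]
w11 [-2.2020e+00 -5.5736e+01  1.0000e-02] [ 0.13 -0.13 -2.46 -1.36  2.4   1.42] [np.float64(0.84), np.float64(0.6), np.float64(1.0)] [[288.0, 188.0], [347.0, 187.0], [348.0, 99.0], [286.0, 100.0]]
w11 [-1.5190e+00 -6.6918e+01  3.8000e-02] [ 0.07 -0.07 -0.15 -0.02  0.1   0.06] [np.float64(1.0), np.float64(0.88), np.float64(1.0)] [[292.0, 203.0], [350.0, 201.0], [349.0, 114.0], [287.0, 117.0]]
w12 [-2.124e+00 -5.983e+01  1.700e-02] [ 0.49 -0.49 -2.61 -0.87  2.3   1.16] [np.float64(1.0), np.float64(0.52), np.float64(1.0)] [[287.0, 203.0], [344.0, 202.0], [345.0, 116.0], [283.0, 117.0]]
w12 [-1.9890e+00 -7.1249e+01  4.8000e-02] [-0.09  0.09  0.1  -0.75 -0.05  0.7 ] [np.float64(0.88), np.float64(0.8), np.float64(1.0)] [[290.0, 218.0], [347.0, 215.0], [345.0, 131.0], [284.0, 134.0]]
w12 [-2.3830e+00 -5.4005e+01  2.1000e-02] [ 0.58 -0.58 -2.42 -0.68  2.02  1.05] [np.float64(0.76), np.float64(0.64), np.float64(1.0)] [[286.0, 196.0], [344.0, 195.0], [345.0, 108.0], [283.0, 109.0]]
w12 [-1.9920e+00 -7.1244e+01  4.8000e-02] [-0.14  0.14  0.12 -0.79 -0.04  0.7 ] [np.float64(0.88), np.float64(0.8), np.float64(1.0)] [[290.0, 218.0], [347.0, 215.0], [345.0, 131.0], [284.0, 134.0]]
```

Run:
```python
from edges import *
s=load('s11');a=cv2.cvtColor(s['color'],cv2.COLOR_BGR2GRAY).astype(np.float32);b=cv2.cvtColor(load('sw12')['color'],cv2.COLOR_BGR2GRAY).astype(np.float32)
th=-.157;o=np.array([508.5,259.3])
W=lambda x,y,z:[o[0]+np.cos(th)*x-np.sin(th)*y,o[1]+np.sin(th)*x+np.cos(th)*y,z]
def track(P,z):
  p0=proj(s,W(*P,z)).astype(np.float32).reshape(1,1,2)
  q,st,e=cv2.calcOpticalFlowPyrLK(a.astype(np.uint8),b.astype(np.uint8),p0,None,winSize=(13,13),maxLevel=2)
  d=(q-p0).ravel(); J=np.array([proj(s,W(P[0]+1,P[1],z))-proj(s,W(*P,z)),proj(s,W(P[0],P[1]+1,z))-proj(s,W(*P,z))]).T
  print(P,'px',p0.ravel().round(),d.round(2),'mm xy',np.linalg.solve(J,d).round(1),float(e.ravel()[0]))
for P in ((23,13),(-23,13),(0,-31),(0,-55),(0,-79),(0,-103),(0,-127),(-23,-140),(23,-140)): track(P,91)
track((-62,-115),24);track((-30,23),50)
```

```text
(23, 13) px [246. 296.] [-2.43  2.52] mm xy [-0.1  6.9] 5.2945637702941895
(-23, 13) px [264. 309.] [-2.48  2.53] mm xy [0.2 6.8] 6.961538314819336
(0, -31) px [270. 286.] [-1.95  2.42] mm xy [-0.6  6.5] 4.4018120765686035
(0, -55) px [278. 278.] [-2.5   2.28] mm xy [0.5 7.1] 8.395895004272461
(0, -79) px [286. 270.] [-2.15  2.38] mm xy [-0.2  7. ] 2.552145004272461
(0, -103) px [293. 262.] [-2.06  2.33] mm xy [-0.3  7. ] 1.8263683319091797
(0, -127) px [301. 255.] [-2.03  2.28] mm xy [-0.3  7.1] 2.6436760425567627
(-23, -140) px [314. 256.] [-2.04  2.4 ] mm xy [-0.3  7.4] 3.487795829772949
(23, -140) px [296. 245.] [-2.41  2.37] mm xy [0.1 7.9] 7.9907546043396
(-62, -115) px [322. 293.] [-0.02  0.03] mm xy [-0.   0.1] 1.0266271829605103
(-30, 23) px [265. 326.] [-0.61  0.26] mm xy [0.6 1.1] 12.814719200134277
```

Tracking in the scene pictures shows the block moved +7.0 mm, so its y is now right. The roughly 2° yaw is still there. I'll grip again and measure the yaw while gripped.

move_arm([
  [[0,-30,20,0,0.6],[0,-60,60,0,0.6],[0,-80,100,0,0.6],[0,-80,130,0,0.6],[0,-80,150,0,0.6],[0,-80,156,0,0.6],[0,-80,156,0,0.6],[0,-80,156,0,0],[0,-80,156,0,-1],[0,-80,156,0,-1],[0,-80,156,0,-1]],
], squeeze=60)

```text
time_s: 25.05
eef_pos: [494.9, 181.8, 68.5]
ee_rot: [0.006, 0.997, -0.077, -0.001]
force: [-1.4, 0.4, 6.1]
grip_width: 0.513
```

```bash
cat > yaw.py <<'E'
from edges import *
import sys
th=-.157;o=np.array([508.5,259.3])
gp=lambda p:np.array([np.cos(th)*(p[0]-o[0])+np.sin(th)*(p[1]-o[1]),-np.sin(th)*(p[0]-o[0])+np.cos(th)*(p[1]-o[1])])
W=lambda x,y,z:[o[0]+np.cos(th)*x-np.sin(th)*y,o[1]+np.sin(th)*x+np.cos(th)*y,z]
def yaw(n,y0,y1,lst=(('L',-23,91),('R',23,91),('bL',-62,24),('bR',62,24),('fR',34,64))):
  w=load(n);g=cv2.cvtColor(w['color'],cv2.COLOR_BGR2GRAY)
  for k,x,z in lst:
    pts,q,_=edge(g,proj(w,W(x,y0,z)),proj(w,W(x,y1,z)),9); a,b=[gp(ray(w,*p,z)) for p in pts]
    print(n,k,a.round(1),b.round(1),'yaw',round(-(b-a)[0]/(b-a)[1],3),round(q,2),'px',np.round(pts).tolist())
if __name__=='__main__':
  n=sys.argv[1];cap('wrist',n);cap('scene','s'+n);st=sense();print(st['time_s'],st['grip_width'],st['eef_pos'],st['force'],np.arctan2(*R.from_quat(np.array(st['ee_rot'])[[1,2,3,0]]).as_matrix()[[1,0],0]).round(4))
  yaw(n,float(sys.argv[2]),float(sys.argv[3]))
E
python3 yaw.py w13 -60 -35; python3 -c "
from yaw import *
yaw('w12',-135,-30);yaw('w11',-140,-40)"
```

```text
25.15 0.5158156018105023 [494.9407553  181.793112    68.50866796] [-2.25566394 -0.86148309  6.10167427] -0.1545
w13 L [-25.2 -57.5] [-25.9 -37.5] yaw 0.033 1.0 px [[253.0, 274.0], [249.0, 225.0]]
w13 R [ 21.3 -57.3] [ 20.7 -37.2] yaw 0.027 1.0 px [[372.0, 274.0], [373.0, 225.0]]
w13 bL [-61.9 -57.4] [-61.6 -37.4] yaw -0.016 0.24 px [[207.0, 228.0], [205.0, 192.0]]
w13 bR [ 60.9 -57.3] [ 61.1 -37.3] yaw -0.008 1.0 px [[424.0, 228.0], [428.0, 193.0]]
w13 fR [ 34.1 -57.4] [ 34.4 -37.4] yaw -0.015 0.8 px [[391.0, 252.0], [395.0, 209.0]]
w12 L [ -25.5 -123.4] [-25.7 -39.5] yaw 0.002 0.8 px [[284.0, 182.0], [281.0, 64.0]]
w12 R [  23.7 -123.4] [ 20.3 -39.4] yaw 0.041 0.76 px [[347.0, 182.0], [345.0, 64.0]]
w12 bL [ -61.  -123.5] [-61.4 -39.6] yaw 0.005 0.84 px [[253.0, 171.0], [247.0, 76.0]]
w12 bR [  61.5 -123.5] [ 61.8 -39.6] yaw -0.004 0.84 px [[380.0, 171.0], [386.0, 76.0]]
w12 fR [  34.2 -123.4] [ 34.4 -39.5] yaw -0.003 0.84 px [[356.0, 177.0], [361.0, 70.0]]
w11 L [ -26.2 -129. ] [-26.1 -49.1] yaw -0.001 0.72 px [[286.0, 179.0], [283.0, 67.0]]
w11 R [  23.9 -129. ] [ 20.9 -49. ] yaw 0.037 0.92 px [[350.0, 179.0], [349.0, 67.0]]
w11 bL [ -61.  -129.1] [-61.5 -49.2] yaw 0.006 0.8 px [[254.0, 169.0], [249.0, 78.0]]
w11 bR [  60.7 -129.1] [ 62.  -49.2] yaw -0.016 0.88 px [[382.0, 169.0], [388.0, 78.0]]
w11 fR [  33.7 -129. ] [ 34.5 -49.1] yaw -0.011 0.8 px [[358.0, 175.0], [363.0, 72.0]]
```

move_arm([
  [[-2,0,-2,0,-1],[-4,0,-3,0.1,-1],[-4,0,-3,0.25,-1],[-4,0,-3,0.35,-1],[-4,0,-3,0.35,-1],[-4,0,-3,0.35,-1]],
], squeeze=90)

```text
time_s: 25.9
eef_pos: [491.0, 182.4, 71.4]
ee_rot: [0.006, 0.995, -0.095, -0.001]
force: [-0.7, -0.4, -5.4]
grip_width: 0.505
```

```bash
python3 yaw.py w14 -60 -35
```

```text
26.0 0.5050340576118515 [490.98026557 182.42316256  71.45007822] [ 0.49205586  0.74992041 -5.28746215] -0.1911
w14 L [-22.2 -57.3] [-22.2 -37.3] yaw 0.002 0.12 px [[270.0, 273.0], [267.0, 225.0]]
w14 R [ 20.1 -57.2] [ 19.8 -37.2] yaw 0.015 0.52 px [[376.0, 269.0], [376.0, 221.0]]
w14 bL [-62.6 -57.5] [-63.1 -37.5] yaw 0.023 0.4 px [[214.0, 230.0], [209.0, 196.0]]
w14 bR [ 60.9 -57.3] [ 61.1 -37.3] yaw -0.007 1.0 px [[429.0, 223.0], [431.0, 188.0]]
w14 fR [ 34.1 -57.4] [ 34.4 -37.4] yaw -0.011 0.88 px [[397.0, 247.0], [399.0, 205.0]]
```

```bash
python3 -c "
from yaw import *
for z in (91,94): yaw('w14',-60,-35,(('L',-29,z),('R',17,z)))
yaw('w13',-60,-35,(('L',-25,91),('R',21,91)))"
```

```text
w14 L [-28.9 -57.4] [-28.8 -37.4] yaw -0.005 0.56 px [[254.0, 273.0], [250.0, 225.0]]
w14 R [ 18.4 -57.4] [ 18.5 -37.4] yaw -0.004 1.0 px [[372.0, 270.0], [373.0, 221.0]]
w14 L [-28.3 -57.3] [-28.2 -37.3] yaw -0.007 0.6 px [[254.0, 276.0], [250.0, 227.0]]
w14 R [ 17.9 -57.4] [ 18.1 -37.4] yaw -0.007 1.0 px [[372.0, 273.0], [373.0, 223.0]]
w13 L [-25.2 -57.4] [-25.9 -37.4] yaw 0.034 1.0 px [[253.0, 274.0], [249.0, 225.0]]
w13 R [ 21.3 -57.4] [ 20.6 -37.4] yaw 0.033 1.0 px [[372.0, 274.0], [373.0, 225.0]]
```

Yaw is now about 0. I'll lower it and press it to the fence.

move_arm([
  [[0,0,2,0,-1],[0,0,3,0,-1],[2,0,3,0,-1],[4,0,3,0,-1],[5,0,3,0,-1],[5,0,3,0,-1]],
])

```text
time_s: 26.75
eef_pos: [495.5, 181.7, 68.7]
ee_rot: [0.006, 0.995, -0.095, -0.001]
force: [-5.4, 1.9, 3.6]
grip_width: 0.506
```

```bash
python3 yaw.py w15 -60 -35
```

```text
26.85 0.5020491940655379 [495.52683047 181.68489754  68.74351678] [-5.23026943  0.54787125  2.99572778] -0.1909
w15 L [-23.9 -57.4] [-23.8 -37.4] yaw -0.001 0.92 px [[254.0, 276.0], [249.0, 227.0]]
w15 R [ 22.6 -57.4] [ 22.7 -37.4] yaw -0.005 1.0 px [[372.0, 272.0], [373.0, 223.0]]
w15 bL [-60.6 -57.3] [-60.4 -37.3] yaw -0.011 1.0 px [[208.0, 231.0], [204.0, 196.0]]
w15 bR [ 61.  -57.3] [ 61.2 -37.3] yaw -0.007 1.0 px [[422.0, 224.0], [425.0, 189.0]]
w15 fR [ 34.2 -57.4] [ 34.2 -37.4] yaw -0.002 1.0 px [[388.0, 249.0], [390.0, 206.0]]
```

move_arm([
  [[1,0,0,0,-1],[2,0,0,0,-1],[2,0,0,0,-1]],
])

```text
time_s: 27.22
eef_pos: [496.3, 181.6, 68.8]
ee_rot: [0.006, 0.995, -0.095, -0.003]
force: [-9.8, 1.6, 5.9]
grip_width: 0.505
```

move_arm([
  [[0,0,0,0,-0.1],[0,0,0,0,0.1],[0,0,0,0,0.3],[0,0,0,0,0.4],[0,0,-10,0,0.4],[0,0,-30,0,0.4],[0,15,-60,0,0.4],[0,45,-105,0,0.4],[0,70,-145,0,0.4],[0,80,-157,0,0.4],[0,80,-157,0,0.4],[0,80,-157,0,0.4]],
])

```text
time_s: 28.72
eef_pos: [481.7, 105.5, 225.4]
ee_rot: [0.006, 0.995, -0.095, -0.004]
force: [0.3, 0.4, -0.1]
grip_width: 0.699
```

```bash
python3 yaw.py w16 -105 -40
python3 - <<'E'
from edges import *
from bfit import run
run('w16',x0=(0,-60,0)); run('w16',x0=(0,-62,0))
E
```

```text
28.825 0.6996777549385003 [481.81070751 105.4732093  225.55571702] [ 0.46739218 -0.65915778  0.08225643] -0.1901
w16 L [-25.3 -98.1] [-25.4 -46.1] yaw 0.002 1.0 px [[283.0, 151.0], [279.0, 77.0]]
w16 R [ 23.2 -98.1] [ 23.2 -46.1] yaw 0.001 1.0 px [[346.0, 149.0], [346.0, 75.0]]
w16 bL [-61.2 -98.1] [-61.3 -46.1] yaw 0.002 0.96 px [[251.0, 147.0], [246.0, 87.0]]
w16 bR [ 61.6 -98.1] [ 62.  -46.2] yaw -0.007 1.0 px [[382.0, 142.0], [384.0, 82.0]]
w16 fR [ 34.4 -98.1] [ 34.4 -46.1] yaw -0.0 1.0 px [[357.0, 146.0], [358.0, 78.0]]
w16 [-1.060e+00 -5.375e+01 -1.000e-03] [ 0.26 -0.26 -1.74 -1.6   1.59  1.74] [np.float64(0.88), np.float64(0.64), np.float64(1.0)] [[287.0, 197.0], [345.0, 195.0], [344.0, 108.0], [283.0, 110.0]]
w16 [-9.9400e-01 -5.9955e+01 -2.0000e-03] [ 0.07 -0.07 -1.53 -1.71  1.48  1.75] [np.float64(1.0), np.float64(0.52), np.float64(1.0)] [[288.0, 204.0], [345.0, 202.0], [345.0, 117.0], [283.0, 119.0]]
```

The block is flush (right edge at 23.2 along its whole length, yaw about 0), centre y = -60, and released. Next I'll go over the knob.

move_arm([
  [[0,0,-45,0,0.4],[0,-10,-90,0,0.4],[-1,-55,-93,-0.1,0.4],[-3,-110,-93,-0.2,0.4],[-4,-165,-93,-0.32,0.4],[-5,-205,-93,-0.32,0.4],[-5,-218,-93,-0.32,0.4],[-5,-218,-93,-0.32,0.4],[-5,-218,-93,-0.32,0.4]],
])

```text
time_s: 29.95
eef_pos: [519.0, 320.5, 315.8]
ee_rot: [0.006, 0.997, -0.079, -0.004]
force: [-0.6, -0.3, 0.1]
grip_width: 0.698
```

Run:
```python
from yaw import *
from scipy.optimize import least_squares
t=load('top0');s=load('scene0')
def res(p): P=W(p[0],p[1],p[2]); return np.r_[proj(t,P)-[224.3,217.1],proj(s,P)-[227.3,273.5]]
r=least_squares(res,[0,62,230]);print('knob top',r.x,r.fun)
r2=least_squares(lambda d:res([0,62,257-d[0]]),[20]);print('d',r2.x,r2.fun)
w=cap('wrist','w17');st=sense();print(st['time_s'],st['eef_pos'],R.from_quat(np.array(st['ee_rot'])[[1,2,3,0]]).as_matrix().round(4).tolist(), gp(st['eef_pos']))
print('knob in wrist at',proj(w,W(0,62,225)))
g=cv2.cvtColor(w['color'],cv2.COLOR_BGR2GRAY);u,v=proj(w,W(0,62,225)).astype(int)
m=(g[max(0,v-60):v+60,u-60:u+60]<45).astype(np.uint8)
n,l,S,C=cv2.connectedComponentsWithStats(m);print([(S[i].tolist(),C[i].round(1).tolist()) for i in range(1,n) if S[i,4]>150],u-60,max(0,v-60))
# dial red needle in scene
s2=cap('scene','s17');b,gg,rr=[c.astype(int) for c in cv2.split(s2['color'])]
red=((rr>130)&(gg<75)&(b<75));ys,xs=np.nonzero(red[230:290,235:275]);print('red',len(xs),xs.mean()+235 if len(xs) else 0,ys.mean()+230 if len(xs) else 0)
```

```text
knob top [  0.94228732  58.85343847 229.93522528] [-0.344996   -0.79878538  0.68625597  0.14284838]
d [24.77911214] [-2.23219699 -0.8132873  -0.43390312  0.87176414]
30.0 [519.08661741 320.4267516  316.0133209 ] [[0.9875, -0.1571, -0.0091], [-0.1572, -0.9875, -0.0116], [-0.0072, 0.0129, -0.9999]] [ 0.89888753 62.0302203 ]
knob in wrist at [314.06851765 239.01238805]
[([43, 32, 37, 46, 1244], [61.3, 54.3]), ([82, 44, 10, 76, 597], [86.2, 81.1])] 254 179
red 0 0 0
```

Run:
```python
from yaw import *
t=load('top0');s=load('scene0')
for z in (220,230,240,250,260,270): print(z,proj(t,W(0,0,z)).round(1),proj(s,W(0,0,z)).round(1))
print('obs top(252.3,219) scene (250.8,241.8)')
```

```text
220 [254.1 222.6] [253.5 254.5]
230 [253.4 221.7] [252.9 250.7]
240 [252.7 220.7] [252.4 246.8]
250 [252.1 219.8] [251.8 242.9]
260 [251.4 218.8] [251.3 238.9]
270 [250.7 217.9] [250.7 234.8]
obs top(252.3,219) scene (250.8,241.8)
```

move_arm([
  [[0,0,25,0,0.4],[0,0,45,0,0.4],[0,0,60,0,0.4],[0,0,70,0,0.4],[0,0,70,0,0.4]],
])

```text
time_s: 30.68
eef_pos: [518.4, 319.5, 245.9]
ee_rot: [0.006, 0.997, -0.079, -0.004]
force: [-0.1, 0.6, -0.1]
grip_width: 0.7
```

move_arm([
  [[0,0,15,0,0.3],[0,0,28,0,0.3],[0,0,38,0,0.2],[0,0,41,0,0.2],[0,0,41,0,0.2]],
])

```text
time_s: 31.3
eef_pos: [518.0, 319.1, 204.9]
ee_rot: [0.006, 0.997, -0.079, -0.004]
force: [0.2, -0.8, 0.9]
grip_width: 0.598
```

move_arm([
  [[0,0,0,0,-0.2],[0,0,0,0,-1],[0,0,0,0,-1],[0,0,0,0,-1],[0,0,0,0,-1]],
], squeeze=50)

```text
time_s: 31.92
eef_pos: [518.4, 319.1, 205.4]
ee_rot: [0.006, 0.997, -0.079, -0.004]
force: [1.6, -0.1, 4.3]
grip_width: 0.244
```

move_arm([
  [[0,0,4,0,-1],[0,0,8,0,-1],[0,0,12,0,-1],[0,0,16,0,-1],[0,0,20,0,-1],[0,0,24,0,-1],[0,0,26,0,-1],[0,0,26,0,-1]],
], squeeze=70)

```text
time_s: 32.92
eef_pos: [518.4, 319.1, 179.6]
ee_rot: [0.006, 0.997, -0.079, -0.003]
force: [2.4, 1.7, 4.0]
grip_width: 0.238
```

```bash
cat > dial.py <<'E'
from yaw import *
import sys
n=sys.argv[1];s=cap('scene',n);st=sense();print(st['time_s'],st['grip_width'],st['eef_pos'],st['force'])
d=float(sys.argv[2])
hsv=cv2.cvtColor(s['color'],cv2.COLOR_BGR2HSV);c=proj(s,W(-10,0,225-d)).astype(int)
x0,y0=c-[22,28];sub=hsv[y0:y0+60,x0:x0+44].astype(int)
red=((sub[...,0]<8)|(sub[...,0]>172))&(sub[...,1]>120)&(sub[...,2]>70)
grn=(sub[...,0]>45)&(sub[...,0]<95)&(sub[...,1]>70)&(sub[...,2]>40)
for nm,m in(('red',red),('green',grn)):
  y,x=np.nonzero(m);print(nm,len(x),(x.mean()+x0,y.mean()+y0) if len(x) else '',sorted(zip((x+x0).tolist(),(y+y0).tolist()),key=lambda q:q[1])[:: max(1,len(x)//8)])
E
python3 dial.py d1 26; python3 - <<'E'
E
```

```text
32.975 0.23443722556360344 [518.44365648 319.0846168  179.64451498] [2.26812482 2.54395644 3.99825125]
red 10 (np.float64(257.5), np.float64(274.4)) [(261, 267), (259, 271), (259, 272), (258, 273), (258, 274), (257, 275), (257, 276), (256, 277), (255, 279), (255, 280)]
green 6 (np.float64(259.3333333333333), np.float64(260.6666666666667)) [(263, 258), (259, 260), (261, 260), (258, 261), (257, 262), (258, 263)]
```

move_arm([
  [[0,0,3,0,-1],[0,0,6,0,-1],[0,0,8,0,-1],[0,0,8,0,-1]],
])

```text
time_s: 33.48
eef_pos: [518.5, 319.1, 172.0]
ee_rot: [0.005, 0.997, -0.079, -0.003]
force: [1.2, 1.1, 5.7]
grip_width: 0.235
```

```bash
python3 dial.py d2 34
```

```text
33.525 0.23999631717574577 [518.47970952 319.08134548 171.95136431] [1.46891545 1.505937   5.17121164]
red 11 (np.float64(256.0), np.float64(278.0)) [(259, 274), (258, 275), (257, 276), (256, 277), (257, 277), (256, 278), (255, 279), (256, 279), (255, 280), (254, 281), (253, 282)]
green 6 (np.float64(260.1666666666667), np.float64(263.6666666666667)) [(261, 262), (263, 262), (261, 263), (260, 264), (258, 265), (258, 266)]
```

move_arm([
  [[0,0,2,0,-1],[0,0,4,0,-1],[0,0,4,0,-1]],
])

```text
time_s: 33.9
eef_pos: [518.5, 319.1, 168.4]
ee_rot: [0.005, 0.997, -0.079, -0.003]
force: [0.9, 1.0, 5.9]
grip_width: 0.239
```

```bash
python3 dial.py d3 38
```

```text
33.95 0.24140829907894493 [518.4725554  319.09802085 168.41198717] [0.79403119 0.25510744 4.94891721]
red 0  []
green 5 (np.float64(259.2), np.float64(265.4)) [(261, 263), (262, 264), (258, 266), (257, 267), (258, 267)]
```

```bash
cat > red.py <<'E'
from h import *
import sys
for n in sys.argv[1:]:
  i=load(n)['color'].astype(int);e=i[...,2]-i[...,1]
  sub=e[250:295,242:275];idx=np.argsort(-sub.ravel())[:14];print(n,sorted([(int(k%33)+242,int(k//33)+250,int(sub.ravel()[k])) for k in idx],key=lambda q:q[1]))
E
python3 red.py d1 d2 d3
```

```text
d1 [(261, 267, 38), (259, 271, 35), (259, 272, 43), (258, 272, 34), (258, 273, 46), (258, 274, 38), (257, 274, 31), (257, 275, 45), (257, 276, 39), (256, 276, 32), (256, 277, 45), (256, 278, 35), (255, 279, 33), (255, 280, 39)]
d2 [(259, 274, 41), (258, 274, 38), (258, 275, 47), (257, 276, 41), (258, 276, 33), (257, 277, 40), (256, 278, 40), (255, 279, 50), (256, 279, 34), (255, 280, 41), (254, 280, 36), (254, 281, 48), (253, 281, 33), (253, 282, 36)]
d3 [(263, 250, 16), (270, 251, 16), (260, 251, 15), (261, 251, 15), (271, 252, 18), (270, 252, 17), (274, 253, 16), (273, 254, 16), (269, 255, 16), (271, 256, 16), (274, 260, 16), (262, 272, 22), (259, 274, 20), (259, 275, 21)]
```

move_arm([
  [[0,0,2,0,-1],[0,0,3,0,-1],[0,0,3,0,-1]],
])

```text
time_s: 34.33
eef_pos: [518.5, 319.1, 166.0]
ee_rot: [0.005, 0.997, -0.079, -0.002]
force: [1.0, 0.7, 6.9]
grip_width: 0.234
```

```bash
python3 dial.py d4 41; python3 red.py d4
```

```text
34.375 0.23374784002254215 [518.50813512 319.13132116 166.07783461] [1.09647105 0.13705474 6.65689319]
red 0  []
green 5 (np.float64(259.2), np.float64(266.2)) [(262, 263), (261, 265), (258, 267), (257, 268), (258, 268)]
d4 [(261, 250, 15), (270, 251, 15), (273, 251, 15), (245, 252, 15), (244, 253, 16), (260, 253, 15), (262, 253, 15), (249, 254, 15), (248, 254, 15), (274, 254, 15), (273, 255, 16), (248, 258, 16), (269, 258, 15), (247, 259, 16)]
```

move_arm([
  [[0,0,1.5,0,-1],[0,0,3.5,0,-1],[0,0,3.5,0,-1],[0,0,3.5,0,-1]],
])

```text
time_s: 34.88
eef_pos: [518.5, 319.1, 163.1]
ee_rot: [0.005, 0.997, -0.079, -0.002]
force: [-0.2, 0.4, 6.2]
grip_width: 0.238
```

```bash
python3 dial.py d5 44
python3 - <<'E'
from h import *
o=np.zeros((600,800,3),np.uint8)
for k,n in enumerate(('d2','d3','d4','d5')):
  c=load(n)['color'][250:295,237:282].astype(float)**.75; c=(c/c.max()*255).astype(np.uint8)
  r=300*(k//2);x=400*(k%2);o[r:r+300,x:x+300]=cv2.resize(c,(300,300),interpolation=cv2.INTER_CUBIC)
cv2.imwrite('pics/c12.png',o)
E
```

```text
34.925 0.2368403871662062 [518.49955331 319.13410027 163.13130072] [-0.16696283  0.17432559  6.87316934]
red 0  []
green 3 (np.float64(260.0), np.float64(266.3333333333333)) [(261, 265), (261, 266), (258, 268)]
```

View pics/c12.png

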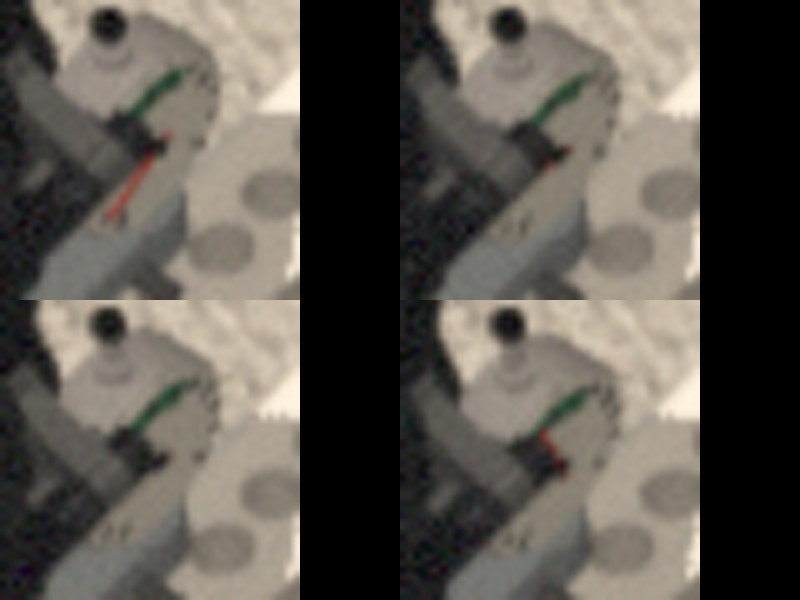

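At the current height (lower right panel) the needle runs from the hub (560,465) to (540,432), the left part of the green sector, a push of about 10.3 mm. I'll go 1.5 mm further.

move_arm([
  [[0,0,1.0,0,-1],[0,0,1.7,0,-1],[0,0,1.7,0,-1]],
])

```text
time_s: 35.3
eef_pos: [518.5, 319.1, 162.2]
ee_rot: [0.005, 0.997, -0.079, -0.002]
force: [-0.7, -0.3, 8.6]
grip_width: 0.237
```

```bash
python3 dial.py d6 45
python3 - <<'E'
from h import *
for n in ('d5','d6'):
  i=load(n)['color'].astype(int);e=i[...,2]-i[...,1]-12;e=np.clip(e[260:282,252:270],0,99);print(n);print('\n'.join(' '.join(f'{k:2d}' for k in r) for r in e))
E
```

```text
35.35 0.23792369462385735 [518.53078749 319.1483611  162.18912669] [ 0.11948624 -0.20775135  8.20881304]
red 3 (np.float64(260.0), np.float64(271.0)) [(260, 270), (260, 271), (260, 272)]
green 6 (np.float64(260.1666666666667), np.float64(267.0)) [(262, 265), (260, 266), (261, 266), (262, 266), (258, 269), (258, 270)]
d5
 0  0  0  0  0  0  0  0  0  0  0  0  0  0  0  0  0  3
 0  0  0  0  0  0  0  0  0  0  0  0  0  0  0  0  0  0
 0  0  0  0  0  0  0  0  0  0  0  0  0  0  0  0  0  0
 0  0  0  0  0  0  0  0  0  0  0  0  0  0  0  0  0  0
 0  0  0  0  0  0  0  0  0  0  0  0  0  0  0  0  0  0
 0  0  0  0  0  0  0  0  0  0  0  0  0  0  0  0  0  0
 0  0  0  0  0  0  0  0  0  0  0  0  0  0  0  0  0  0
 0  0  0  0  0  0  0  0  0  0  0  0  0  0  0  0  0  0
 0  0  0  0  0  0  0  0  0  0  0  0  0  0  0  0  0  0
 0  0  0  0  0  0  5  0  0  0  0  0  0  0  0  0  0  0
 0  0  0  0  0  0 26  6  0  0  0  0  0  0  0  0  0  0
 0  0  0  0  0  0  9 14  4  0  0  0  0  0  0  0  0  0
 0  0  0  0  0  0  0  9 14  1  0  0  0  0  0  0  0  0
 0  0  0  0  0  0  0  0  7  0  0  0  0  0  0  0  0  0
 0  0  0  0  0  0  0  
[... 900 characters left out ...]
0  0  0  0  0  0  0  5 19  0  0  0  0  0  0  0  0  0
 0  0  0  0  0  0  0  6 28  4  0  0  0  0  0  0  0  0
 0  0  0  0  0  0  0  0 25  1  0  0  0  0  0  0  0  0
 0  0  0  0  0  0  0  0 27  4  0  0  0  0  0  0  0  0
 0  0  0  0  0  0  0  0 25 11  0  0  0  0  0  0  0  0
 0  0  0  0  0  0  0  0  9  1  0  0  0  0  0  0  0  0
 0  0  0  0  0  0  0  0  0  0  0  0  0  0  0  0  0  0
 0  0  0  0  0  0  0  0  0  0  0  0  0  0  0  0  0  0
 0  0  0  0  0  0  0  0  0  0  0  0  0  0  0  0  0  0
 0  0  0  0  0  0  0  0  0  0  0  0  0  0  0  0  0  0
 0  0  0  0  0  0  0  0  0  0  0  0  0  0  0  0  0  0
 0  0  0  0  0  0  0  0  0  0  0  0  0  0  0  0  0  0
 0  0  0  0  0  0  0  0  0  0  0  0  0  0  0  0  0  0
```

The needle now stands nearly straight up (image column 260, rows 268–274). I'll release the knob and go straight up.

move_arm([
  [[0,0,0,0,-0.3],[0,0,0,0,0.0],[0,0,0,0,0.2],[0,0,0,0,0.2],[0,0,0,0,0.2],[0,0,-15,0,0.2],[0,0,-45,0,0.2],[0,0,-90,0,0.2],[0,0,-140,0,0.2],[0,0,-155,0,0.2],[0,0,-155,0,0.2]],
])

```text
time_s: 36.72
eef_pos: [519.3, 320.7, 318.0]
ee_rot: [0.005, 0.997, -0.079, -0.001]
force: [-0.7, 0.2, -0.4]
grip_width: 0.599
```

```bash
python3 dial.py d7 45
python3 - <<'E'
from yaw import *
i=load('d7')['color'].astype(int);e=i[...,2]-i[...,1]-12;e=np.clip(e[256:282,248:272],0,99);print('\n'.join(' '.join(f'{k:2d}' for k in r) for r in e))
i=load('d7')['color'].astype(int);e=i[...,1]-i[...,2];ys,xs=np.nonzero(e[255:282,248:275]>25);print('green px',sorted(zip((xs+248).tolist(),(ys+255).tolist())))
s=load('d7');c0=proj(s,W(-10,0,200));print('up dir',proj(s,W(-10,0,215))-c0,'left',proj(s,W(-10,15,200))-c0)
# block moved since sw16?
a=cv2.cvtColor(load('sw16')['color'],cv2.COLOR_BGR2GRAY);b=cv2.cvtColor(s['color'],cv2.COLOR_BGR2GRAY)
P=np.float32([proj(s,W(x,y,91)) for x,y in ((0,-55),(0,-79),(0,-103),(-23,20),(-23,-140))]).reshape(-1,1,2)
q,_,er=cv2.calcOpticalFlowPyrLK(a,b,P,None,winSize=(13,13));print((q-P).reshape(-1,2).round(2).tolist())
a0=cv2.cvtColor(load('scene0')['color'],cv2.COLOR_BGR2GRAY)
# bystanders: rack, boat, tip box
P=np.float32([[247,236],[390,300],[330,350],[290,390],[350,430],[290,175]]).reshape(-1,1,2)
q,_,er=cv2.calcOpticalFlowPyrLK(a0,b,P,None,winSize=(21,21));print('bystanders',(q-P).reshape(-1,2).round(2).tolist())
E
```

```text
36.775 0.5983820144819542 [519.0820117  320.52198701 316.42034505] [0.67586258 0.58143782 0.37454418]
red 5 (np.float64(260.0), np.float64(271.0)) [(260, 269), (260, 270), (260, 271), (260, 272), (260, 273)]
green 9 (np.float64(258.8888888888889), np.float64(268.77777777777777)) [(262, 265), (261, 266), (262, 266), (261, 267), (258, 269), (257, 270), (257, 271), (256, 272), (256, 273)]
 0  3  1  0  0  0  0  0  0  0  0  0  0  0  0  2  3  3  0  3  5  3  2  1
 2  1  1  0  0  0  0  0  0  0  0  0  0  0  0  0  3  3  2  4  2  2  1  4
 2  2  0  0  0  0  0  0  0  0  0  0  0  0  0  0  0  0  1  4  4  1  0  2
 0  0  0  0  0  0  0  0  0  0  0  0  0  0  0  0  0  0  0  0  4  1  3  1
 2  0  0  0  0  0  0  0  0  0  0  0  0  0  0  0  0  0  0  0  0  4  0  3
 0  0  0  0  0  0  0  0  0  0  0  0  0  0  0  0  0  0  0  0  0  1  0  1
 0  0  0  0  0  0  0  0  0  0  0  0  0  0  0  0  0  0  0  0  0  0  2  3
 0  0  0  0  0  0  0  0  0  0  0  0  0  0  0  0  0  0  0  0  0  0  0  1
 0  0  0  0  0  0  0  0  0  0  0  0  0  0  0  0  0  0  0  0  0  0  0  1
 0  0  0  0  0  0  0  0  0  0  0  0  0  0  0  0  0  0  0  0  0 
[... 972 characters left out ...]
 0  0  0  0  0  0  0  0  0  0  0  0  0  0  0
 0  0  0  0  0  0  0  0  0  0  0  0  0  0  0  0  0  0  0  0  0  0  0  0
 0  0  0  0  0  0  0  0  0  0  0  0  0  0  0  0  0  0  0  0  0  0  0  0
green px []
up dir [-0.71650554 -5.46549248] left [-5.85539236  5.74622148]
[[64.0199966430664, 0.9800000190734863], [77.58000183105469, 12.390000343322754], [83.76000213623047, 10.300000190734863], [11.770000457763672, -16.18000030517578], [67.18000030517578, -22.479999542236328]]
bystanders [[6.320000171661377, 3.5799999237060547], [-0.05000000074505806, 0.029999999329447746], [-0.0, 0.0], [0.05999999865889549, 0.05000000074505806], [0.3499999940395355, 0.15000000596046448], [-0.5699999928474426, -0.25]]
```

Run:
```python
from yaw import *
s=load('d7');b=cv2.cvtColor(s['color'],cv2.COLOR_BGR2GRAY);a=cv2.cvtColor(load('s17')['color'],cv2.COLOR_BGR2GRAY)
P=np.float32([proj(s,W(x,y,91)) for x,y in ((0,-79),(0,-103),(0,-127),(-23,-140),(-23,20))]).reshape(-1,1,2)
q,_,er=cv2.calcOpticalFlowPyrLK(a,b,P,None,winSize=(11,11));print('block',(q-P).reshape(-1,2).round(2).tolist())
t1=cap('top','t20');a=cv2.cvtColor(load('top0')['color'],cv2.COLOR_BGR2GRAY);b=cv2.cvtColor(t1['color'],cv2.COLOR_BGR2GRAY)
P=np.float32([[340,178],[434,175],[300,316],[208,320]]).reshape(-1,1,2)
q,_,er=cv2.calcOpticalFlowPyrLK(a,b,P,None,winSize=(25,25));print('boat petri rack tipbox',(q-P).reshape(-1,2).round(2).tolist(),er.ravel().round(1))
st=sense();print(st['eef_pos'],st['dq'].round(3))
ctrl.finish_job()
```

```text
block [[0.25, 0.07000000029802322], [-0.019999999552965164, -0.009999999776482582], [0.009999999776482582, -0.0], [-0.009999999776482582, -0.009999999776482582], [-0.05000000074505806, -0.09000000357627869]]
boat petri rack tipbox [[-0.05000000074505806, -0.10000000149011612], [-0.03999999910593033, -0.07999999821186066], [0.07999999821186066, -0.07999999821186066], [11.600000381469727, -15.15999984741211]] [ 2.3  2.2 12.7 13.6]
[518.93698908 320.44727649 315.69669753] [-0.003  0.007  0.008 -0.     0.002 -0.   ]
the job is handed in; nothing more can be done
```

The block is on the gauge table against the fence with the foot standing on its plain end, the needle reads in the green, and the job is handed in at about 37 s.

**Last checks**
- **Block position:** its long side measured x 23.2 mm along the fence, with the fence face at 23. Yaw was about 0 and its centre was at y about -60, so the middle of the plain end is under the foot. The gripper had let go before the head came down, and lowering the head did not move the block.
- **Gauge reading:** after release the needle stands straight up, at a push of about 12 mm, in the middle of the green sector. The push only ever increased to that point, so the foot stayed well short of the end of its travel.
- **Robot:** the gripper is about 85 mm clear above the gauge and touching nothing.
- **Bystanders:** the dish, petri stack and rack showed no movement in the before-and-after pictures. The tip box check in the top view gave a meaningless jump because the arm was probably in the way. The scene camera showed no movement at points around the tip box.

**What went wrong on the way**
- The first grasp slipped off the top of the block.
- On the first approach the block's nose hit the end of the gauge table or fence with about 39 N. It pitched in the grip, so I set it down on the bench and took it again.
- The first placing came out 7 mm short and about 2° off the fence. I regripped the block and corrected it.

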